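# Seat the interlock key and hold the balancer guard open

### The arm

A 7-joint arm with a two-finger parallel gripper is mounted at the origin on the work surface. World frame = base frame: x ahead of the robot, y to its left, z up, the work surface at z = 0. Lengths are in m, angles in degrees, forces in N, time in s.
With the tool pointing down it reaches from about 0.425 to 0.825 m from the base axis. Payload 3.6 kg.
Tool frame: the origin (TCP) lies at the very end of the fingers, on their centre line; the grasp point (between the pads) lies 19 mm behind it (bot.pinch_z is the distance from the TCP to the grasp point, in m); z points along the fingers, y is the direction in which the jaws open and shut (so a half turn about z gives the same grasp; the last joint's range is limited). The gripper opens to 85 mm and grips with 20 to 120 N. Pads are 22 mm wide; open, the fingers measure 114 mm over their backs; the gripper's body (76 mm by 85 mm) begins 54 mm behind the grasp point. The pads swing forward as they close: fully open they stand 13 mm farther back than shut.
Start: joints at [67.237, 35.231, -0.722, 81.555, 0.464, 63.22, -2.315], TCP at [0.236, -0.606, 0.231] pointing down, gripper open.
Joint ranges: [-178.69, 178.69], [-17.37, 117.87], [-77.05, 75.6], [15.02, 138.74], [-78.02, 258.01], [0.78, 113.62], [-162.83, 162.83]. Speed limits (degrees/s): [159.86, 159.86, 180, 180, 180, 180, 180].

### API

Orientations are given as a 3x3 rotation matrix whose columns are the frame's x, y, z axes.
In Python, from workcell import bot, viewer, sign_off, spotter gives the robot as it stands.
- The arm moves only by the shell command python3 -m jog 'ROWS' [OPENING]. ROWS is JSON, a list of rows, each a list of 6 numbers: the shift along the tool's x, y, z in m, then the turn, a rotation vector about the tool's x, y, z in rad. In form: [[tx, ty, tz, wx, wy, wz], ...]. A call has 1 to 5 rows; each row shifts and turns the commanded pose from where the row before left it, along the tool's axes as they then stand; what a row does not reach is not made up. A row lasts 1/10 s, in which the tool goes at most 50 mm and 8.59 degrees, less where a joint would pass 70% of its speed; a pose out of reach is approached as far as the arm can. A call with a gripper value outside its range is refused whole. OPENING is the closure, from 0 (fully open) to 1 (shut), set as the call begins (- or left out, the last holds). The fingers move at their own pace and stop on an object; the grip force is fixed at half the most. Time passes only in rows, so rows that do not move let the fingers close. It gives the time, the measured TCP pose, the force and the opening at its end, in the units of the state.
- bot.state(): the state, without advancing time (a new reading comes with each control period).
- viewer.snapshot(name): name is "scene" or "top" or "wrist"; returns the picture (400x640x3 uint8, blue, green, red); there is no depth.
- viewer.camera_params(name): a dict with "fx", "fy", "cx", "cy" (pixels), "rvec" (rotation vector, rad) and "tvec" (3), from world to camera coordinates, as OpenCV has them. Camera axes: x right, y down, z forward; pixel columns grow to the right and rows downward; lengths in m; the calibration is good to about 2 mm. A picture is of the moment at which its call begins: read the wrist's pose just before it. camera_params takes no time and is no camera call; for the wrist camera it gives the pose at the moment of the call.
- sign_off(): hands the job in, once; it reports no verdict.
Trained networks look in the newest picture that a camera, given by its name, has taken for a name from the list of things; names that differ only in an ending like _2 or _b are one class to them, and where a whole thing is asked for, a point or a joint stands for the part that bears it (a point fixed in the world has none). Each returns a list of dicts, best first, with "p" (0 to 1); they miss things now and then, are a little off and sometimes report something else, mostly with a low value. They report only what shows in the picture. A call takes as long as a camera call.
- spotter.trace(name, camera): "mask" (400x640 bool, what is visible of it) and "bbox" ([centre column, centre row, width, height] in pixels, round what is visible of it).
The state is a dict: "t": time; "qpos": joint angles; "joint_vel": joint speeds; "joint_efforts": joint torques, N m; "tool_pos": TCP position; "tool_rot": TCP orientation; "force": force on the tool from outside, world axes, zero at the start; "wrist_torque": the same for the moment, N m; "gripper_width": finger opening in m.
Only numpy, scipy, OpenCV 4.12 (cv2) and the standard library are available. Lean on these libraries where they do the work, as an engineer would, in place of code of your own. Each camera call takes 0.05 s, during which the arm holds its last target.

### The job

Take the taller of the two metal plates, the interlock key, out of the wooden stand, push it fully home in the slot of the grey interlock block and let go of it; only then raise the balancer's guard by its handle bar and hold it open at 50 degrees from shut, so that the mechanic can reach the wheel. The guard falls shut by itself, so finish while still holding the bar, with the guard kept still at that angle; leave the other plate and everything else on the bench where they are.

Things in the scene. Friction and masses are not known exactly. Their poses are not given: they have to be found in the camera images.
- key: interlock key: flat aluminium slab standing upright on its short edge in one of the two slots of the wooden stand, 10 mm thick (its own x), 46 mm wide (y), 100 mm tall (z), about 0.13 kg; the taller of the two plates. Origin at the centre of its underside, z up. Either way round is the same
- stand: fixed wooden block 140 (x) x 90 (y) x 40 mm tall with two upright slots, 25 mm deep, centred 35 mm to either side of its middle along x, each holding one plate loosely with its thickness along the stand's x. Origin under its centre, z up. It stands to the left or right of the balancer
- lock: fixed grey interlock block 80 (x) x 110 (y) x 60 mm tall on the other side of the balancer from the stand, with one slot in its top: 12 mm across x, 48 mm along y, 40 mm deep, with 3 mm chamfered mouth edges. Origin under its centre, z up
- lock_floor (a point): centre of the floor of the interlock slot, 20 mm above the bench and 40 mm below the mouth; axes as the lock's. The fully seated key has its origin here, standing upright
- balancer: fixed bench balancer for small wheels: grey tub 220 (x) x 260 (y) mm, 95 mm tall, holding a wheel, with a rear housing 125 mm tall on its +x side out to 203 mm from the origin. Origin on the bench under the tub's centre; -x is the front, where the guard's handle is
- guard (a joint): opening angle of the black-framed clear guard on the tub, rad: 0 shut (lying level on the tub), growing as its front edge rises, stop at 1.3. The panel is 210 mm front to back, 270 mm wide, 8 mm thick. It turns about the hinge along the balancer's y at its rear edge. Weight and a light spring shut it from every angle as soon as it is let go; holding the bar takes up to about 5 N. Nothing locks it mechanically
- guard_hinge (a point): middle of the hinge line, 102 mm above the bench, 100 mm behind (+x of) the balancer's origin
- guard_bar: round steel handle bar of the guard, 14 mm thick, running along its own y, 120 mm clear between two brackets, carried parallel to the front edge with 33 mm open gap between bar and panel edge. Origin in the bar's middle, 250 mm from the hinge line; at the hinge's height (102 mm) when shut, so its centre follows an arc of 250 mm radius about the hinge. Its axes turn with the guard; shut, they are the balancer's
- gauge: the other aluminium plate in the stand, same 10 x 46 mm section as the key but only 70 mm tall; origin at the centre of its underside. A bystander
- weightbox: small open cardboard box, 110 x 80 x 45 mm; origin under its centre. A bystander
- spray: upright aluminium can, 56 mm across, 170 mm tall; origin under its centre. A bystander
- wrench: steel spanner lying on the bench, 160 mm long along its own x; origin under its middle. A bystander
- tape: black roll of tape lying flat, 90 mm across, 30 mm tall; origin under its centre. A bystander
- socket: steel wrench socket standing on end, 28 mm across, 40 mm tall; origin under its centre. A bystander
- jar: white jar with black cap, 70 mm across, 80 mm tall; origin under its centre. A bystander

How it is judged (in metres and radians):
On the way:
1. the key stands fully home in the interlock slot, let go, with the guard still shut (distance between key and lock_floor below 0.006 m and angle between the z axis of key and the z axis of lock, either way round below 0.1 rad and angle between the x axis of key and the x axis of lock, either way round below 0.12 rad and contact force between the fingers and key below 0.1 N and value of joint guard below 0.1 rad), for 0.2 s.
At the end, for the whole second after the job is handed in: The key stands in the interlock slot (its underside centre within 6 mm of the slot's floor centre, upright, not touched by the fingers), the guard is still at 50 degrees (45 to 55) and the fingers are holding its bar with more than 0.5 N (distance between key and lock_floor below 0.006 m and angle between the z axis of key and the z axis of lock, either way round below 0.1 rad and angle between the x axis of key and the x axis of lock, either way round below 0.12 rad and contact force between the fingers and key below 0.1 N and value of joint guard between 0.785 and 0.96 rad and velocity of joint guard between -0.1 and 0.1 rad/s and contact force between the fingers and guard_bar above 0.5 N); the arm keeps its last pose, push and grip.
It fails at once if the guard is raised while the key is not home in the slot (value of joint guard above 0.17 rad and not (distance between key and lock_floor below 0.006 m and angle between the z axis of key and the z axis of lock, either way round below 0.1 rad and angle between the x axis of key and the x axis of lock, either way round below 0.12 rad)).
It fails at once if the other plate or anything else loose on the bench is displaced by more than 30 mm (distance of any of gauge, weightbox, spray, wrench, tape, socket, jar from where it was at the start of the episode above 0.03 m).
It also fails if it takes over 64 s, if anything falls off the work surface, if the arm or the gripper's body presses on something with over 40 N, if the wrist force passes 120 N, or if a joint passes its speed limit or range.

## Working session

There is one attempt and no reset: what is moved stays moved. The work goes in short steps, Python scripts to look and compute and a shell command to move; the robot and the scene stay as the last step left them, time stands still between calls to the robot, and variables do not carry over. Pictures are saved under pics/ and viewed, and the job is handed in when it is done.

```bash
ls; mkdir -p pics; python3 - <<'E'
from workcell import bot, viewer, spotter
import cv2,numpy as np
s=bot.state(); print({k:np.round(v,3).tolist() for k,v in s.items()}, bot.pinch_z)
for n in ["scene","top","wrist"]:
    im=viewer.snapshot(n); cv2.imwrite(f"pics/{n}0.png",im)
    p=viewer.camera_params(n); print(n,{k:np.round(v,4).tolist() for k,v in p.items()})
print(bot.state()['t'])
E
```

```text
pics
{'t': 0.0, 'qpos': [67.237, 35.29, -0.722, 81.642, 0.464, 63.221, -2.315], 'joint_vel': [0.025, 0.01, -0.045, -0.035, -0.023, -0.049, 0.011], 'joint_efforts': [0.0, -46.922, 0.26, -17.104, 0.01, 0.01, 0.0], 'tool_pos': [0.235, -0.605, 0.23], 'tool_rot': [[0.932, 0.362, -0.001], [0.362, -0.932, 0.002], [-0.0, -0.003, -1.0]], 'force': [-0.304, 0.228, -1.127], 'wrist_torque': [-0.056, -0.005, -0.038], 'gripper_width': 0.085} 0.0187
scene {'fx': 479.13, 'fy': 479.13, 'cx': 317.2122, 'cy': 198.8145, 'rvec': [1.5867, 2.0188, -0.8238], 'tvec': [0.0308, -0.3227, 1.6314]}
top {'fx': 467.1539, 'fy': 467.1539, 'cx': 317.0963, 'cy': 205.6826, 'rvec': [2.1566, -2.1367, 0.1364], 'tvec': [0.0981, 0.5556, 1.4392]}
wrist {'fx': 278.5031, 'fy': 278.5031, 'cx': 316.504, 'cy': 196.6712, 'rvec': [-2.3724, 1.6214, 0.2585], 'tvec': [-0.6497, -0.0391, 0.3803]}
0.15
```

View pics/scene0.png

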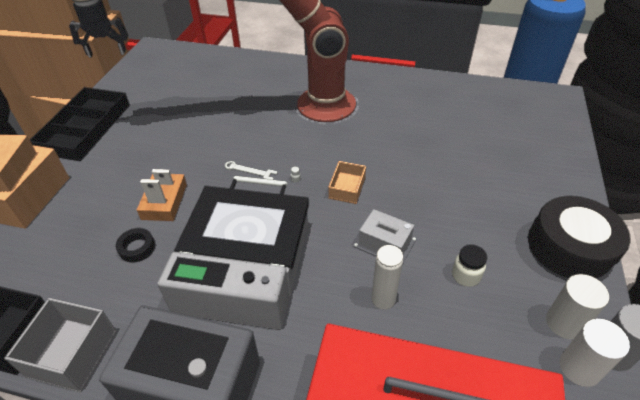

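View pics/top0.png

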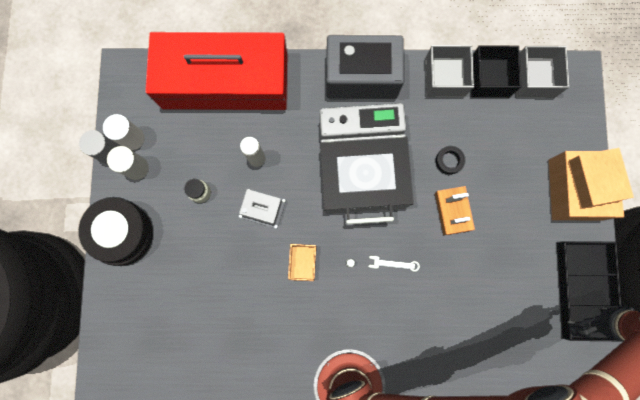

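View pics/wrist0.png

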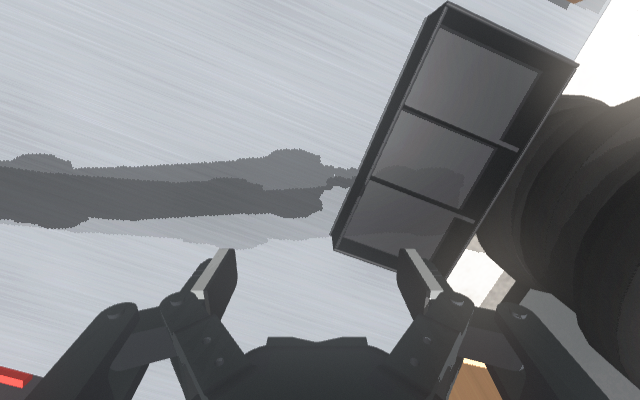

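```bash
cat > h.py <<'E'
import cv2,numpy as np
from workcell import bot, viewer, spotter
from scipy.optimize import minimize
def cam(n):
    p=viewer.camera_params(n); K=np.array([[p['fx'],0,p['cx']],[0,p['fy'],p['cy']],[0,0,1.]])
    return K,np.array(p['rvec'],float),np.array(p['tvec'],float)
def proj(c,P):
    K,r,t=c; return cv2.projectPoints(np.asarray(P,float).reshape(-1,3),r,t,K,None)[0].reshape(-1,2)
def unproj(c,uv,z):
    K,r,t=c; R=cv2.Rodrigues(r)[0]; d=R.T@np.linalg.inv(K)@np.array([uv[0],uv[1],1.]); o=-R.T@t
    return o+d*(z-o[2])/d[2]
def box(cx,cy,yaw,sx,sy,z0,z1,ox=0,oy=0):
    c,s=np.cos(yaw),np.sin(yaw); P=[]
    for a in(-1,1):
        for b in(-1,1):
            for z in(z0,z1):
                x=ox+a*sx/2;y=oy+b*sy/2
                P.append([cx+c*x-s*y,cy+s*x+c*y,z])
    return np.array(P)
E
python3 - <<'E'
from h import *
C={n:cam(n) for n in("scene","top")}
cols=np.random.RandomState(1).randint(60,255,(20,3))
D={}
for n in C:
    im=viewer.snapshot(n); ov=im.copy()
    for i,k in enumerate(["key","gauge","stand","lock","balancer","guard","guard_bar","wrench","socket","weightbox","spray","jar","tape"]):
        r=spotter.trace(k,n)
        if not r: print(n,k,'none');continue
        for j,q in enumerate(r[:3]):
            print(n,k,round(q['p'],2),np.round(q['bbox'],1), q['mask'].sum())
        m=r[0]['mask']; D[n+'_'+k]=m; ov[m]=(ov[m]*.4+cols[i]*.6).astype(np.uint8)
    D[n+'_im']=im
    cv2.imwrite(f"pics/{n}_ov.png",ov)
np.savez("masks.npz",**D)
print(bot.state()['t'])
E
```

```text
scene key 0.89 [157.7 191.6  23.6  22. ] 390
scene key 0.4 [163.6 195.5  49.6  45. ] 1254
scene gauge 0.74 [163.6 178.2  21.9  17.4] 262
scene gauge 0.44 [347.9 185.8  41.4  45.6] 1246
scene stand 0.62 [162.1 195.6  49.5  47.4] 1269
scene lock 0.75 [385.2 235.6  53.7  50.3] 1761
scene lock 0.33 [388.8 278.1  27.7  65.9] 1555
scene balancer 0.96 [234.1 252.2 150.1 150. ] 16570
scene balancer 0.49 [241.1 221.5 136.1  94.8] 8458
scene guard 0.82 [242.9 221.6 135.8  96.9] 8314
scene guard_bar none
scene wrench 0.51 [250.2 169.3  51.8  22.5] 328
scene socket 0.5 [296.4 173.8   9.9  17.4] 120
scene weightbox 0.62 [348.3 184.1  39.6  41.1] 1194
scene spray 0.56 [389.  278.5  28.4  66. ] 1574
scene jar 0.8 [469.5 265.   41.   46.7] 1130
scene tape 0.58 [135.8 247.2  42.   33.1] 944
top key 0.43 [456.8 197.5  18.5  12.8] 108
top key 0.37 [454.9 210.1  34.6  47.7] 1346
top gauge 0.57 [459.1 221.9  17.5   3.6] 49
top stand 0.65 [454.6 210.1  39.6  45.5] 1272
top lock 0.97 [264.2 210.2  46.2  40.1] 1299
top balancer 0.79 [368.1 162.2  94.4 124.7] 9588
top guard 0.92 [365.6 181.3  92.6  89.8] 6354
top guard_bar 0.59 [369.9 214.7  47.8  19.3] 276
top wrench 0.68 [365.5 180.1  92.6  90.8] 6368
top wrench 0.63 [393.3 263.7  45.2   8.6] 263
top wrench 0.27 [252.8 153.6  27.1  32.9] 507
top socket 0.61 [197.1 194.   30.8  27.8] 517
top socket 0.43 [350.4 263.6  10.9   7.3] 54
top weightbox 0.93 [301.1 260.8  26.7  31. ] 906
top spray 0.57 [252.1 151.5  27.4  29.6] 501
top spray 0.27 [262.9 207.6  44.8  39.2] 1248
top jar 0.89 [197.2 193.   27.3  22.6] 460
top tape 0.58 [367.1 163.2  94.1 124.7] 9565
top tape 0.57 [452.7 159.9  27.6  32.3] 517
1.55
```

```bash
python3 - <<'E'
import numpy as np,cv2
D=np.load('masks.npz')
t=D['top_im'];s=D['scene_im']
f=lambda im,x,y,w,h:cv2.resize(im[y:y+h,x:x+w],(400,300),interpolation=cv2.INTER_CUBIC)
a=np.hstack([f(t,425,180,60,45*1+15-15),f(t,232,183,64,48)])
b=np.hstack([f(s,130,165,64,48+0),f(s,346,200,80,60)])
cv2.imwrite('pics/zoom.png',np.vstack([a,b]))
E
```

```text
(no output)
```

View pics/zoom.png

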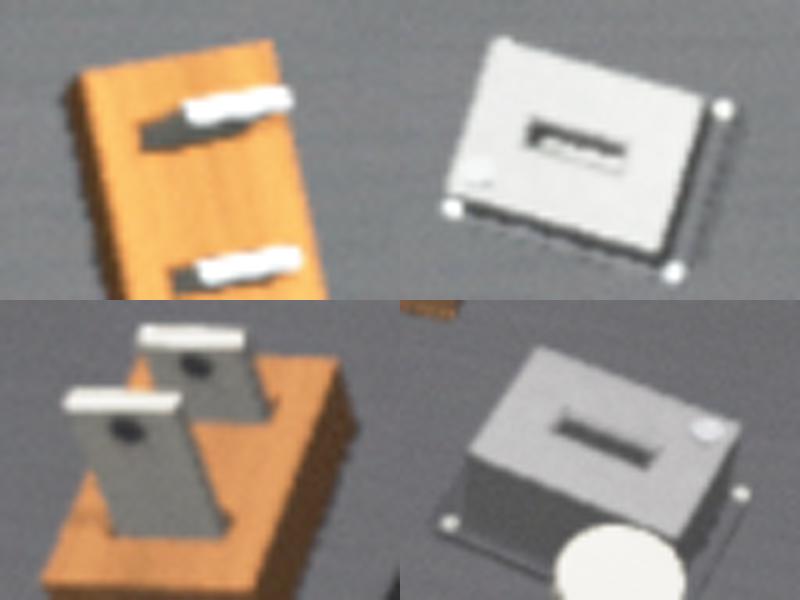

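View pics/top_ov.png

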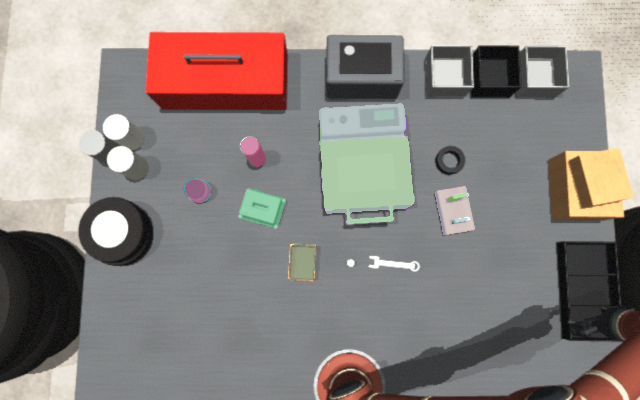

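```bash
cat > fit.py <<'E'
from h import *
D=np.load('masks.npz')
C={n:cam(n) for n in("scene","top")}
S=4
def hullmask(c,P,roi):
    x0,y0,x1,y1=roi; uv=(proj(c,P)+0.5-[x0,y0])*S
    m=np.zeros(((y1-y0)*S,(x1-x0)*S),np.uint8)
    cv2.fillConvexPoly(m,cv2.convexHull(uv.astype(np.float32)).astype(np.int32),1); return m
def fit(masks,model,x0,steps=(.02,.02,.15)):
    data=[]
    for n,m in masks.items():
        ys,xs=np.where(m); roi=(max(xs.min()-15,0),max(ys.min()-15,0),min(xs.max()+15,640),min(ys.max()+15,400))
        mm=cv2.resize(m[roi[1]:roi[3],roi[0]:roi[2]].astype(np.float32),None,fx=S,fy=S,interpolation=cv2.INTER_LINEAR)>.5
        data.append((C[n],roi,mm))
    def cost(p):
        v=0
        for c,roi,mm in data:
            h=hullmask(c,model(p),roi)>0
            v-=(h&mm).sum()/max((h|mm).sum(),1)
        return v
    best=None
    for k in range(3):
        s=np.vstack([x0]+[np.array(x0)+np.eye(len(x0))[i]*steps[i]*(1,-1,.5)[k] for i in range(len(x0))])
        r=minimize(cost,x0,method='Nelder-Mead',options=dict(initial_simplex=s,xatol=1e-4,fatol=1e-5,maxiter=400))
        x0=r.x
    return r.x,-r.fun/len(data)
E
python3 - <<'E'
from fit import *
bb=lambda m:(np.where(m)[1].mean(),np.where(m)[0].mean())
def run(name,masks,model,z,yaw):
    u=unproj(C['top'],bb(masks.get('top',D['top_'+name])),z)
    r=fit(masks,model,[u[0],u[1],yaw]); print(name,np.round(r[0],4),'yawdeg',round(np.degrees(r[0][2]),2),'iou',round(r[1],3)); return r[0]
for sets in (("top","scene"),("top",),("scene",)):
    print(sets)
    g=lambda k:{n:D[n+'_'+k] for n in sets if n+'_'+k in D.files}
    st={n:D[n+'_stand'] for n in sets}
    ms=lambda p:box(p[0],p[1],p[2],.14,.09,0,.04)
    # orange color mask for stand
    so={}
    for n in sets:
        hsv=cv2.cvtColor(D[n+'_im'],cv2.COLOR_BGR2HSV)
        r=cv2.dilate(D[n+'_stand'].astype(np.uint8),np.ones((7,7)))>0
        m=r&(((hsv[...,1]>90)&(hsv[...,0]<25)))
        if n=='top': m=cv2.morphologyEx(m.astype(np.uint8),cv2.MORPH_CLOSE,np.ones((9,9)))>0
        so[n]=m
    if 'top' in sets: run('stand',{k:so[k] for k in so if k=='top'},ms,.04,.15)
    else: run('stand',st,ms,.04,.15)
    run('lock',g('lock'),lambda p:box(p[0],p[1],p[2],.08,.11,0.0,.06),.06,.0-.25)
    run('balancer',g('balancer'),lambda p:np.vstack([box(p[0],p[1],p[2],.22,.26,0,.095),box(p[0],p[1],p[2],.203-.11,.26,0,.125,ox=(.203+.11)/2)]),.1,.07)
    run('weightbox',g('weightbox'),lambda p:box(p[0],p[1],p[2],.11,.08,0,.045),.045,0.)
for k,z in(('spray',.17),('jar',.08),('tape',.03),('socket',.04),('wrench',.01)):
    m=D['top_'+k]
    print(k,np.round(unproj(C['top'],bb(m),z),3))
print('tape',unproj(C['top'],(451,160),.03),'socket',unproj(C['top'],(350.5,263.5),.03),'wrench',unproj(C['top'],(370,262),.01),unproj(C['top'],(418,267),.01))
E
```

```text
('top', 'scene')
stand [ 0.5458 -0.3337  0.1784] yawdeg 10.22 iou 0.972
lock [ 0.5485  0.2829 -0.2422] yawdeg -13.88 iou 0.778
balancer [ 0.6496 -0.0446  0.0734] yawdeg 4.2 iou 0.937
weightbox [ 0.3775  0.1487 -0.0496] yawdeg -2.84 iou 0.943
('top',)
stand [ 0.5458 -0.3337  0.1784] yawdeg 10.22 iou 0.972
lock [ 0.5451  0.2771 -0.2241] yawdeg -12.84 iou 0.787
balancer [ 0.653  -0.0465  0.0783] yawdeg 4.49 iou 0.94
weightbox [ 0.3786  0.1487 -0.0458] yawdeg -2.62 iou 0.951
('scene',)
stand [ 0.5423 -0.3316  0.1583] yawdeg 9.07 iou 0.678
lock [ 0.5491  0.2832 -0.2483] yawdeg -14.22 iou 0.773
balancer [ 0.646  -0.045   0.0729] yawdeg 4.18 iou 0.949
weightbox [ 0.3745  0.1492 -0.0449] yawdeg -2.57 iou 0.96
spray [0.697 0.291 0.17 ]
jar [0.593 0.473 0.08 ]
tape [ 0.705 -0.049  0.03 ]
socket [0.602 0.485 0.04 ]
wrench [ 0.66  -0.056  0.01 ]
tape [ 0.7077898  -0.32581346  0.03      ] socket [ 0.37429516 -0.00287788  0.03      ] wrench [ 0.3798841  -0.06586968  0.01      ] [ 0.36565935 -0.21737127  0.01      ]
```

```bash
cat >> h.py <<'E'
from scipy.spatial.transform import Rotation as Ro
def down(psi,a=0,az=None):
    "jaw axis yaw psi (deg) ; a=tilt about tool x (deg)"
    p=np.radians(psi); R=np.array([[-np.sin(p),np.cos(p),0],[np.cos(p),np.sin(p),0],[0,0,-1]]).T
    return R@Ro.from_euler('x',a,degrees=True).as_matrix()
def rows(pt,Rt,v=.045,n=None,p=None,R=None):
    s=bot.state()
    p=np.array(s['tool_pos']) if p is None else np.array(p); R=np.array(s['tool_rot']) if R is None else R
    pt=np.array(pt); rv=Ro.from_matrix(R.T@Rt).as_rotvec()
    if n is None: n=int(max(np.ceil(np.linalg.norm(pt-p)/v),np.ceil(np.linalg.norm(rv)/.14),1))
    dR=Ro.from_rotvec(rv/n).as_matrix(); out=[]
    for i in range(n):
        d=R.T@(pt-p)/(n-i); w=rv/n
        out.append([round(float(q),4) for q in d]+[round(float(q),3) for q in w])
        p=p+R@np.round(d,4); R=R@Ro.from_rotvec(np.round(w,3)).as_matrix()
    for i in range(0,n,5): print(str(out[i:i+5]).replace(' ',''))
def st():
    s=bot.state(); print('t',round(s['t'],2),'p',np.round(s['tool_pos'],4),'f',np.round(s['force'],1),'w',round(s['gripper_width'],4)); print(np.round(s['tool_rot'],3).tolist(), 'q',np.round(s['qpos'],1))
E
python3 - <<'E'
from h import *
st(); rows([.56,-.3275,.25],down(10.2))
E
```

```text
t 1.55 p [ 0.2356 -0.6058  0.2313] f [-0.5 -0.6  1.7] w 0.0856
[[0.932, 0.362, -0.0], [0.362, -0.932, 0.0], [0.0, -0.0, -1.0]] q [67.2 35.2 -0.7 81.6  0.5 63.2 -2.3]
[[0.0403,-0.0142,-0.0019,-0.0,-0.0,-0.138],[0.0419,-0.0085,-0.0019,-0.0,-0.0,-0.138],[0.0427,-0.0026,-0.0019,-0.0,-0.0,-0.138],[0.0426,0.0032,-0.0019,-0.0,-0.0,-0.138],[0.0418,0.0091,-0.0018,-0.0,-0.0,-0.138]]
[[0.0401,0.0147,-0.0019,-0.0,-0.0,-0.138],[0.0377,0.0201,-0.0018,-0.0,-0.0,-0.138],[0.0346,0.0251,-0.0019,-0.0,-0.0,-0.138],[0.0308,0.0296,-0.0018,-0.0,-0.0,-0.138],[0.0264,0.0336,-0.0019,-0.0,-0.0,-0.138]]
```

```bash
python3 -m jog '[[0.040,-0.014,-0.002,0,0,-0.138],[0.042,-0.0085,-0.002,0,0,-0.138],[0.0425,-0.0025,-0.002,0,0,-0.138],[0.0425,0.003,-0.002,0,0,-0.138],[0.042,0.009,-0.002,0,0,-0.138]]' 0
python3 -m jog '[[0.040,0.015,-0.002,0,0,-0.138],[0.038,0.020,-0.002,0,0,-0.138],[0.0345,0.025,-0.002,0,0,-0.138],[0.031,0.030,-0.002,0,0,-0.138],[0.026,0.034,-0.002,0,0,-0.138]]'
python3 -m jog '[[0,0,0,0,0,0],[0,0,0,0,0,0]]'
python3 - <<'E'
from h import *
st(); c=cam('wrist'); im=viewer.snapshot('wrist'); ov=im.copy()
D={'im':im}
for k,col in(('key',(0,0,255)),('stand',(255,0,0)),('gauge',(0,255,0))):
    for q in spotter.trace(k,'wrist')[:2]:
        print(k,round(q['p'],2),np.round(q['bbox'],1))
        cs,_=cv2.findContours(q['mask'].astype(np.uint8),0,2); cv2.drawContours(ov,cs,-1,col,1)
        D.setdefault(k,q['mask'])
np.savez('w1.npz',K=c[0],r=c[1],t=c[2],**D)
cv2.imwrite('pics/w1.png',ov)
E
```

```text
t: 2.05
tool_pos: [0.3985, -0.4657, 0.2417]
tool_rot: [[0.483, 0.875, 0.0], [0.875, -0.483, -0.001], [-0.0, 0.001, -1.0]]
force: [0.4, 0.3, -0.2]
gripper_width: 0.0854
t: 2.55
tool_pos: [0.5616, -0.3269, 0.2517]
tool_rot: [[-0.184, 0.983, 0.0], [0.983, 0.184, -0.0], [-0.0, 0.0, -1.0]]
force: [1.3, -0.2, 0.5]
gripper_width: 0.0851
t: 2.75
tool_pos: [0.5613, -0.3267, 0.2511]
tool_rot: [[-0.181, 0.983, -0.0], [0.983, 0.181, 0.0], [0.0, -0.0, -1.0]]
force: [-0.8, -0.7, 0.7]
gripper_width: 0.0851
t 2.75 p [ 0.5613 -0.3267  0.2511] f [-0.8 -0.7  0.7] w 0.0851
[[-0.181, 0.983, -0.0], [0.983, 0.181, 0.0], [0.0, -0.0, -1.0]] q [ 40.8  35.8 -22.5  79.5  14.   67.4  27.1]
key 0.97 [334.1 181.2  15.4  56.4]
stand 0.74 [302.4 168.6 113.8  76.4]
gauge 0.75 [276.7 176.8  12.8  45.2]
```

View pics/w1.png

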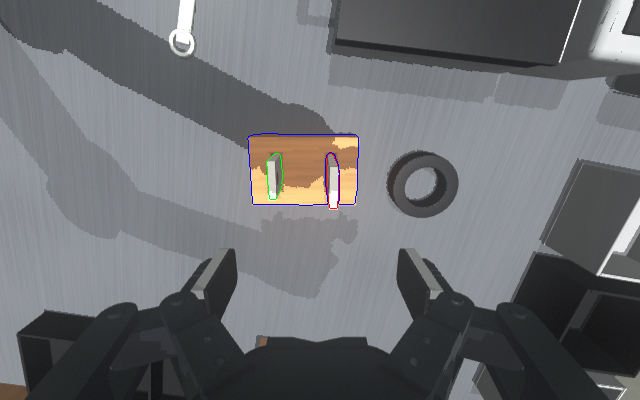

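```bash
python3 - <<'E'
from h import *
D=np.load('w1.npz'); c=(D['K'],D['r'],D['t']); im=D['im']
z=im[125:215,240:370]; cv2.imwrite('pics/w1z.png',cv2.resize(z,None,fx=6,fy=6,interpolation=cv2.INTER_CUBIC))
# stand mask rect at z=.04
cs,_=cv2.findContours(D['stand'].astype(np.uint8),0,2)
for zz in (.04,):
    P=np.array([unproj(c,p,zz)[:2] for p in max(cs,key=len)[:,0]]).astype(np.float32)
    print(cv2.minAreaRect(P*1000))
hsv=cv2.cvtColor(im,cv2.COLOR_BGR2HSV)
for k,zz in(('key',.115),('gauge',.085)):
    m=cv2.dilate(D[k].astype(np.uint8),np.ones((3,3)))>0
    m=m&(hsv[...,1]<40)&(hsv[...,2]>180)
    cs,_=cv2.findContours(m.astype(np.uint8),0,2); cc=max(cs,key=cv2.contourArea)
    P=np.array([unproj(c,p,zz)[:2] for p in cc[:,0]]).astype(np.float32)
    print(k,m.sum(),cv2.boundingRect(cc),cv2.minAreaRect(P*1000))
E
```

```text
((546.4130249023438, -329.7214660644531), (140.61924743652344, 94.69135284423828), 10.221763610839844)
key 387 (329, 167, 10, 43) ((580.5938110351562, -325.840576171875), (9.437458038330078, 45.54041290283203), 11.254461288452148)
gauge 313 (267, 161, 10, 39) ((512.2457885742188, -337.55950927734375), (9.413390159606934, 44.765560150146484), 9.984532356262207)
```

View pics/w1z.png

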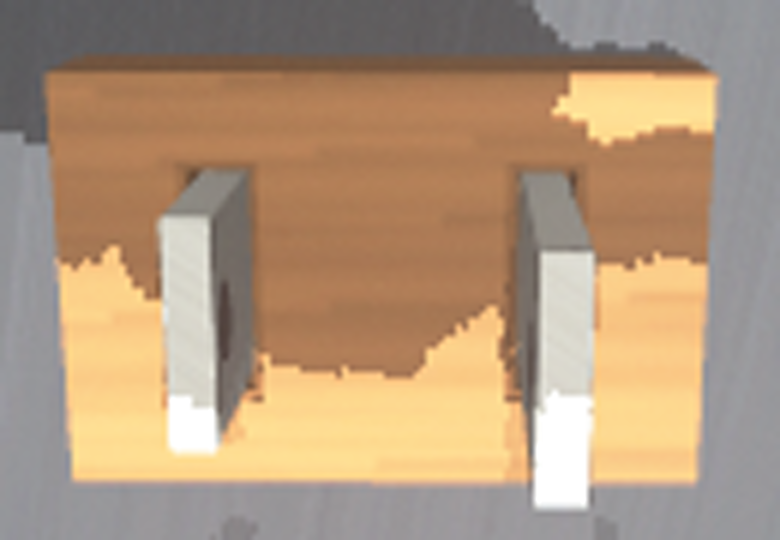

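```bash
python3 - <<'E'
from h import *
rows([.5806,-.326,.25],down(10.6)); rows([.5806,-.326,.085],down(10.6),p=[.5806,-.326,.25],R=down(10.6))
E
```

```text
[[0.0001,0.0219,0.0012,-0.001,0.001,-0.009]]
[[0.0,0.0,0.0412,0.0,0.0,0.0],[0.0,0.0,0.0413,0.0,0.0,0.0],[0.0,0.0,0.0412,0.0,0.0,0.0],[0.0,0.0,0.0413,0.0,0.0,0.0]]
```

```bash
python3 -m jog '[[0,0.022,0.001,0,0,-0.005],[0,0,0.041,0,0,0],[0,0,0.041,0,0,0],[0,0,0.030,0,0,0],[0,0,0.02,0,0,0]]'
python3 -m jog '[[0,0,0,0,0,0]]'
python3 - <<'E'
from h import *
st(); im=viewer.snapshot('wrist'); cv2.imwrite('pics/w2.png',im)
E
```

```text
t: 3.45
tool_pos: [0.5796, -0.3251, 0.1154]
tool_rot: [[-0.181, 0.983, -0.004], [0.983, 0.181, 0.001], [0.002, -0.004, -1.0]]
force: [-0.4, 0.2, 0.6]
gripper_width: 0.0856
t: 3.55
tool_pos: [0.5787, -0.3247, 0.1147]
tool_rot: [[-0.182, 0.983, -0.008], [0.983, 0.182, 0.002], [0.004, -0.007, -1.0]]
force: [-1.0, 0.1, 0.4]
gripper_width: 0.0854
t 3.55 p [ 0.5787 -0.3247  0.1147] f [-1.   0.1  0.4] w 0.0854
[[-0.182, 0.983, -0.008], [0.983, 0.182, 0.002], [0.004, -0.007, -1.0]] q [ 38.5  44.7 -20.2  85.5  17.7  53.4  23.4]
```

View pics/w2.png

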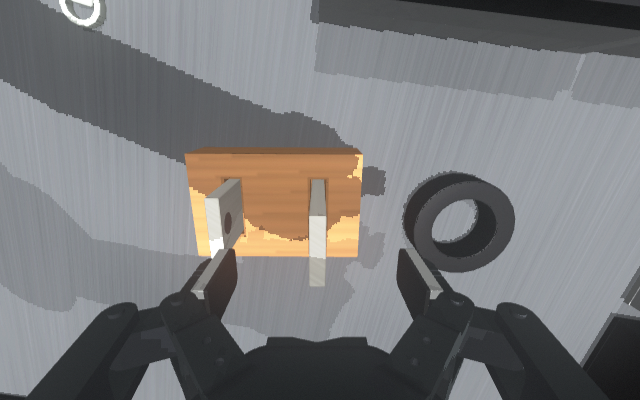

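```bash
python3 - <<'E'
from h import *
c=cam('wrist'); s=bot.state(); print(proj(c,s['tool_pos']), [np.round(unproj(c,p,.115),4) for p in((310,214.),(326.5,214.),(310,287),(326.5,287))], unproj(c,(318.2,250.5),.115))
rows([.5803,-.326,.085],down(10.6))
E
```

```text
[[314.08670113 250.71887189]] [array([ 0.5744, -0.3041,  0.115 ]), array([ 0.5834, -0.3024,  0.115 ]), array([ 0.5827, -0.3509,  0.115 ]), array([ 0.5925, -0.349 ,  0.115 ])] [ 0.58300479 -0.3255461   0.115     ]
[[-0.001,-0.0003,0.0321,-0.003,-0.001,-0.002]]
```

```bash
python3 -m jog '[[-0.0005,0.001,0.015,-0.003,0,0],[0,0.001,0.015,-0.003,0,0],[0,0,0,0,0,0]]'
python3 -m jog '[[0,0,0,0,0,0],[0,0,0,0,0,0],[0,0,0,0,0,0],[0,0,0,0,0,0],[0,0,0,0,0,0]]' 1
python3 -m jog '[[0,0,0,0,0,0],[0,0,0,0,0,0],[0,0,0,0,0,0]]'
```

```text
t: 3.9
tool_pos: [0.5836, -0.3247, 0.0883]
tool_rot: [[-0.183, 0.983, 0.005], [0.983, 0.183, 0.001], [0.0, 0.005, -1.0]]
force: [-0.6, 0.1, 0.0]
gripper_width: 0.0855
t: 4.4
tool_pos: [0.5844, -0.3241, 0.0887]
tool_rot: [[-0.184, 0.983, 0.006], [0.983, 0.184, 0.001], [-0.0, 0.006, -1.0]]
force: [0.4, 0.3, -0.9]
gripper_width: 0.0123
t: 4.7
tool_pos: [0.5818, -0.3248, 0.0886]
tool_rot: [[-0.183, 0.983, 0.001], [0.983, 0.183, 0.001], [0.0, 0.001, -1.0]]
force: [-4.0, -0.4, 5.8]
gripper_width: 0.0089
```

```bash
python3 -m jog '[[0,0,-0.01,0,0,0],[0,0,-0.02,0,0,0],[0,0,-0.035,0,0,0],[0,0,-0.04,0,0,0],[0,0,-0.04,0,0,0]]'
python3 -m jog '[[0,0,-0.02,0,0,0],[0,0,0,0,0,0]]'
python3 - <<'E'
from h import *
st(); im=viewer.snapshot('wrist'); cv2.imwrite('pics/w3.png',im)
im=viewer.snapshot('scene'); cv2.imwrite('pics/s3.png',im)
E
```

```text
t: 5.2
tool_pos: [0.5839, -0.3237, 0.235]
tool_rot: [[-0.185, 0.983, 0.007], [0.983, 0.185, 0.002], [0.0, 0.008, -1.0]]
force: [0.4, -0.1, -1.9]
gripper_width: 0.0089
t: 5.4
tool_pos: [0.5861, -0.3244, 0.2581]
tool_rot: [[-0.184, 0.983, 0.016], [0.983, 0.184, -0.002], [-0.005, 0.015, -1.0]]
force: [0.1, -0.5, -1.3]
gripper_width: 0.0088
t 5.4 p [ 0.5861 -0.3244  0.2581] f [ 0.1 -0.5 -1.3] w 0.0088
[[-0.184, 0.983, 0.016], [0.983, 0.184, -0.002], [-0.005, 0.015, -1.0]] q [ 39.3  37.  -22.7  76.   14.2  68.9  26.5]
```

View pics/w3.png

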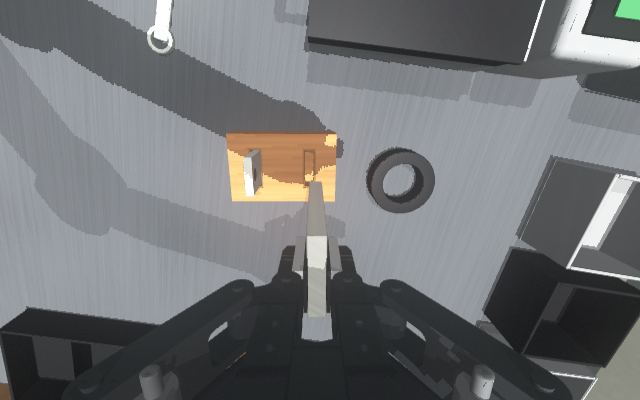

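View pics/s3.png

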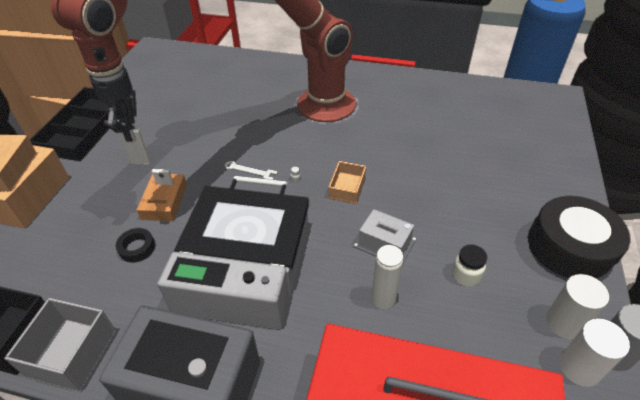

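```bash
python3 - <<'E'
from h import *
rows([.49,.295,.26],down(-13.9),n=15)
E
```

```text
[[0.0417,0.0015,-0.0005,0.0,-0.0,0.029],[0.0417,0.0003,-0.0005,0.0,-0.0,0.029],[0.0417,-0.0009,-0.0004,0.0,-0.0,0.029],[0.0417,-0.0021,-0.0005,0.0,-0.0,0.029],[0.0416,-0.0033,-0.0004,0.0,-0.0,0.029]]
[[0.0415,-0.0045,-0.0005,0.0,-0.0,0.029],[0.0413,-0.0057,-0.0004,0.0,-0.0,0.029],[0.0411,-0.0069,-0.0005,0.0,-0.0,0.029],[0.0409,-0.0081,-0.0004,0.0,-0.0,0.029],[0.0407,-0.0093,-0.0005,0.0,-0.0,0.029]]
[[0.0404,-0.0105,-0.0004,0.0,-0.0,0.029],[0.0401,-0.0117,-0.0005,0.0,-0.0,0.029],[0.0397,-0.0128,-0.0004,0.0,-0.0,0.029],[0.0393,-0.014,-0.0005,0.0,-0.0,0.029],[0.0389,-0.0151,-0.0004,0.0,-0.0,0.029]]
```

```bash
python3 -m jog '[[0.03,0.0015,-0.0005,0,0,0.029],[0.0417,0.0005,-0.0005,0,0,0.029],[0.0417,-0.001,-0.0005,0,0,0.029],[0.0417,-0.002,-0.0005,0,0,0.029],[0.0416,-0.0035,-0.0005,0,0,0.029]]'
python3 -m jog '[[0.0415,-0.0045,-0.0005,0,0,0.029],[0.0413,-0.0055,-0.0005,0,0,0.029],[0.041,-0.007,-0.0005,0,0,0.029],[0.041,-0.008,-0.0005,0,0,0.029],[0.041,-0.0095,-0.0005,0,0,0.029]]'
python3 -m jog '[[0.0405,-0.0105,-0.0005,0,0,0.029],[0.04,-0.0115,-0.0005,0,0,0.029],[0.04,-0.013,-0.0005,0,0,0.029],[0.039,-0.014,-0.0005,0,0,0.029],[0.04,-0.015,0,0,0,0.029]]'
python3 -m jog '[[0.01,0,0,0,0,0],[0,0,0,0,0,0],[0,0,0,0,0,0],[0,0,0,0,0,0]]'
python3 - <<'E'
from h import *
st(); c=cam('wrist'); im=viewer.snapshot('wrist'); cv2.imwrite('pics/w4.png',im)
q=spotter.trace('lock','wrist'); print([(round(a['p'],2),np.round(a['bbox'])) for a in q])
np.savez('w4.npz',K=c[0],r=c[1],t=c[2],im=im,m=q[0]['mask'] if q else 0)
E
```

```text
t: 6.0
tool_pos: [0.5529, -0.1276, 0.2534]
tool_rot: [[-0.039, 0.999, 0.002], [0.999, 0.039, 0.003], [0.003, 0.002, -1.0]]
force: [-0.5, 0.7, -0.5]
gripper_width: 0.0091
t: 6.5
tool_pos: [0.5221, 0.0783, 0.2562]
tool_rot: [[0.106, 0.994, 0.002], [0.994, -0.106, 0.001], [0.001, 0.002, -1.0]]
force: [1.3, -0.5, -1.2]
gripper_width: 0.0091
t: 7.0
tool_pos: [0.4916, 0.2852, 0.2581]
tool_rot: [[0.249, 0.969, 0.002], [0.969, -0.249, -0.001], [-0.001, 0.002, -1.0]]
force: [0.1, -0.7, -0.9]
gripper_width: 0.0089
t: 7.4
tool_pos: [0.496, 0.2915, 0.2596]
tool_rot: [[0.251, 0.968, 0.005], [0.968, -0.251, -0.001], [-0.0, 0.005, -1.0]]
force: [0.1, 0.4, -0.8]
gripper_width: 0.009
t 7.4 p [0.496  0.2915 0.2596] f [ 0.1  0.4 -0.8] w 0.009
[[0.251, 0.968, 0.005], [0.968, -0.251, -0.001], [-0.0, 0.005, -1.0]] q [-19.1  28.1 -21.2  91.8  11.4  62.  -58. ]
[(0.85, array([356., 161.,  81.,  97.]))]
```

View pics/w4.png

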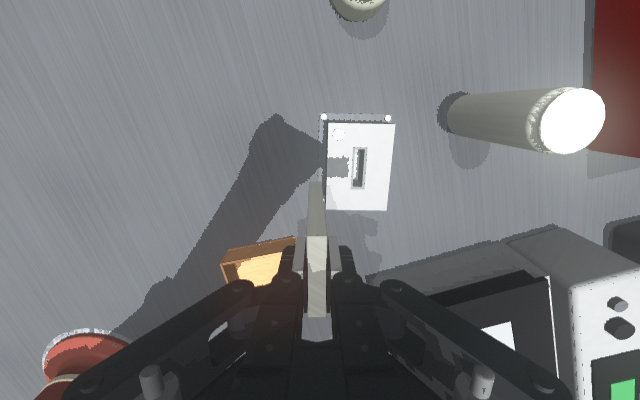

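```bash
python3 - <<'E'
import cv2,numpy as np
im=np.load('w4.npz')['im']; cv2.imwrite('pics/w4z.png',cv2.resize(im[110:220,310:410],(700,770)[::1],interpolation=cv2.INTER_CUBIC)[:600])
E
```

```text
(no output)
```

View pics/w4z.png

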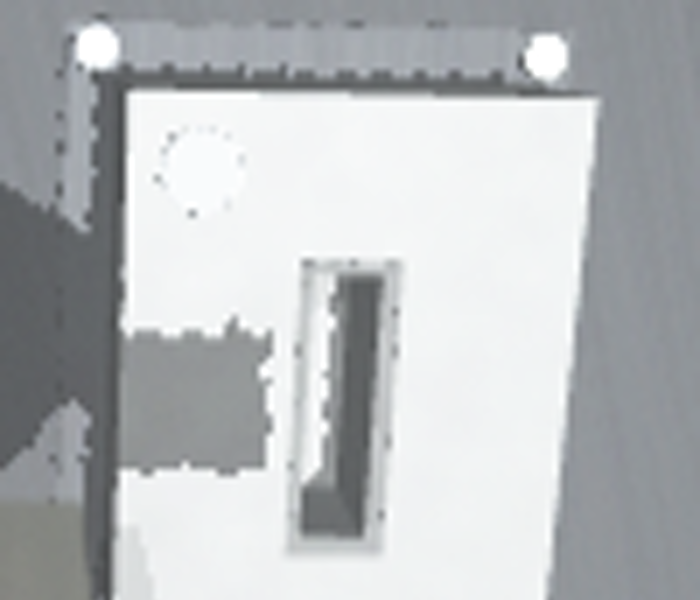

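```bash
python3 - <<'E'
from h import *
D=np.load('w4.npz'); c=(D['K'],D['r'],D['t']); im=D['im']
Z=lambda a,b:(310+a/7-.5,110+b/7-.5)
def rect(Q,z):
    P=np.array([unproj(c,q,z)[:2] for q in Q]).astype(np.float32); r=cv2.minAreaRect(P*1000); print(np.round(P*1000,1).tolist(),'mean',P.mean(0)*1000, r)
rect([Z(302,260),Z(402,260),Z(382,552),Z(288,550)],.06)
g=cv2.cvtColor(im,cv2.COLOR_BGR2GRAY)
m=(g>200); m[:115]=0; n,l,s,ce=cv2.connectedComponentsWithStats(m.astype(np.uint8)); i=l[190,375]; cs,_=cv2.findContours((l==i).astype(np.uint8),0,2); cc=max(cs,key=cv2.contourArea); h=cv2.approxPolyDP(cv2.convexHull(cc),2.5,True)[:,0]; print(h.tolist())
rect(cc[:,0],.06)
E
```

```text
[[549.2999877929688, 311.29998779296875], [566.2000122070312, 307.0], [552.2000122070312, 255.89999389648438], [535.7000122070312, 260.6000061035156]] mean [550.8509  283.67685] ((550.79541015625, 283.7021789550781), (52.94710922241211, 17.428804397583008), 74.7462158203125)
[[394, 124], [386, 209], [326, 208], [328, 123]]
[[526.9000244140625, 346.0], [518.0999755859375, 310.1000061035156], [516.5999755859375, 309.29998779296875], [516.2999877929688, 308.1000061035156], [517.2000122070312, 306.6000061035156], [518.7000122070312, 307.3999938964844], [522.2999877929688, 306.5], [523.2000122070312, 305.0], [525.5, 304.3999938964844], [527.0, 305.29998779296875], [529.4000244140625, 304.70001220703125], [530.2999877929688, 303.1000061035156], [532.7000122070312, 302.5], [533.0, 303.70001220703125], [535.9000244140625, 305.5], [536.7999877929688, 304.0], [536.5999755859375, 302.79998779296875], [537.7999877929688, 302.5], [538.7000122070312, 301.0], [539.9000244140625, 300.70001220703125], [541.2999877929688, 301.6000061035156], [542.2999877929688, 300.0], [541.5, 296.3999938964844], [538
[... 1236 characters left out ...]
77929688, 244.6999969482422], [583.0999755859375, 255.1999969482422], [584.5999755859375, 256.1000061035156], [586.5999755859375, 267.70001220703125], [588.0, 268.6000061035156], [590.0, 279.8999938964844], [591.4000244140625, 280.8999938964844], [593.0999755859375, 290.70001220703125], [594.5, 291.6000061035156], [596.2999877929688, 302.3999938964844], [597.7000122070312, 303.29998779296875], [599.5, 313.8999938964844], [600.9000244140625, 314.79998779296875], [602.5999755859375, 325.1000061035156], [563.4000244140625, 335.29998779296875], [562.5, 336.70001220703125]] mean [544.6817 284.3018] ((550.6854248046875, 283.0597229003906), (109.73677825927734, 79.7737808227539), 74.38353729248047)
```

```bash
python3 - <<'E'
from h import *
D=np.load('w4.npz'); c=(D['K'],D['r'],D['t']); im=D['im']
cv2.imwrite('pics/w4k.png',cv2.resize(im[170:330,280:360],(400,800))[:600] if 0 else cv2.resize(im[170:330,270:370],(375*1,600),interpolation=cv2.INTER_CUBIC))
p=np.array([.496,.2915,.2596]); R=np.array([[0.251,0.968,0.005],[0.968,-0.251,-0.001],[0,0.005,-1]])
for d in(-.003,0,.003):
    T=[[d+.023,-.005,.0733],[d+.023,.005,.0733],[d+.023,-.005,-.0267],[d+.023,.005,-.0267],[d-.023,-.005,-.0267],[d-.023,.005,-.0267]]
    uv=proj(c,[p+R@np.array(q) for q in T]); print(d,np.round(uv,1).tolist(), 'zoom',np.round((uv+.5-[270,170])*3.75).tolist())
E
```

```text
-0.003 [[308.4, 184.0], [320.8, 184.0], [302.3, 241.7], [324.1, 241.7], [303.7, 323.1], [323.3, 323.1]] zoom [[146.0, 54.0], [193.0, 54.0], [123.0, 271.0], [205.0, 271.0], [128.0, 576.0], [202.0, 576.0]]
0 [[308.3, 180.4], [320.9, 180.4], [302.2, 235.8], [324.2, 235.8], [303.6, 318.3], [323.4, 318.3]] zoom [[146.0, 41.0], [193.0, 41.0], [123.0, 249.0], [205.0, 249.0], [128.0, 558.0], [202.0, 558.0]]
0.003 [[308.3, 176.7], [320.9, 176.7], [302.1, 229.8], [324.3, 229.8], [303.5, 313.4], [323.4, 313.4]] zoom [[145.0, 27.0], [193.0, 27.0], [122.0, 226.0], [205.0, 226.0], [128.0, 540.0], [202.0, 540.0]]
```

View pics/w4k.png

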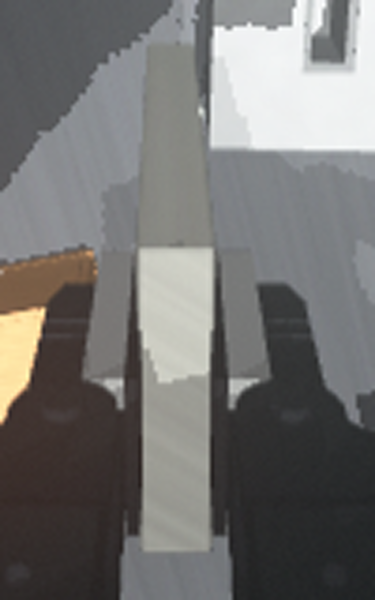

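```bash
python3 - <<'E'
from h import *
rows([.5508,.2835,.26],down(-15.3),n=2)
E
```

```text
[[0.0027,0.0276,0.0003,0.003,-0.001,0.007],[0.0029,0.0276,0.0002,0.003,-0.001,0.007]]
```

```bash
python3 -m jog '[[0.0015,0.0276,0,0.003,-0.001,0.007],[0.003,0.0276,0,0.003,-0.001,0.007],[0,0,0.035,0,0,0],[0,0,0.035,0,0,0],[0,0,0.03,0,0,0]]'
python3 -m jog '[[0,0,0.01,0,0,0],[0,0,0,0,0,0],[0,0,0,0,0,0]]'
python3 - <<'E'
from h import *
st(); c=cam('wrist'); im=viewer.snapshot('wrist'); cv2.imwrite('pics/w5.png',cv2.resize(im[120:330,240:400],None,fx=2.8,fy=2.8,interpolation=cv2.INTER_CUBIC))
rows([.5508,.2835,.14],down(-15.3),n=1)
E
```

```text
t: 8.0
tool_pos: [0.5502, 0.283, 0.1592]
tool_rot: [[0.263, 0.965, -0.001], [0.965, -0.263, -0.0], [-0.0, -0.001, -1.0]]
force: [-0.8, -0.4, -1.5]
gripper_width: 0.0088
t: 8.3
tool_pos: [0.551, 0.2851, 0.1523]
tool_rot: [[0.262, 0.965, 0.002], [0.965, -0.262, 0.002], [0.003, 0.001, -1.0]]
force: [0.1, -0.3, -0.9]
gripper_width: 0.0089
t 8.3 p [0.551  0.2851 0.1523] f [ 0.1 -0.3 -0.9] w 0.0089
[[0.262, 0.965, 0.002], [0.965, -0.262, 0.002], [0.003, 0.001, -1.0]] q [-18.1  38.2 -18.9  92.   14.6  52.1 -57.4]
[[-0.002,0.0001,0.0128,0.002,-0.004,0.003]]
```

View pics/w5.png

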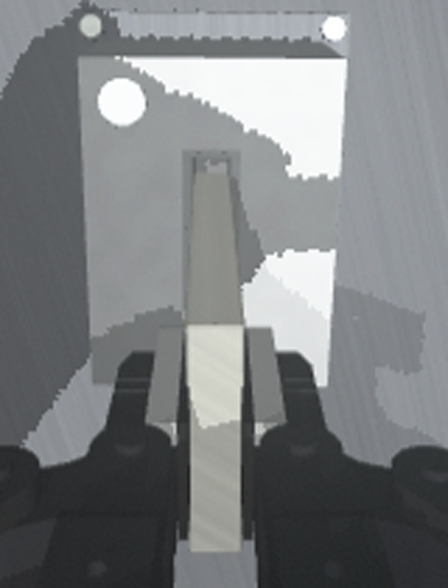

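```bash
python3 - <<'E'
from h import *
c=cam('wrist'); s=bot.state(); p=np.array(s['tool_pos']);R=np.array(s['tool_rot'])
h=p[2]-.06
for T in([.023,-.005,.0733],[.023,.005,.0733],[.027,-.009,h],[.027,.009,h]):
    print(np.round((proj(c,p+R@np.array(T))[0]+.5-[240,120])*2.8,0))
E
```

```text
[193. 171.]
[228. 171.]
[181. 142.]
[240. 142.]
```

```bash
python3 -m jog '[[-0.0022,0.0003,0,0.001,-0.002,0.001],[0,0,0.008,0,0,0],[0,0,0.008,0,0,0],[0,0,0.004,0,0,0],[0,0,0,0,0,0]]'
python3 -m jog '[[0,0,0.005,0,0,0],[0,0,0.005,0,0,0],[0,0,0,0,0,0]]'
```

```text
t: 8.85
tool_pos: [0.5494, 0.2827, 0.1298]
tool_rot: [[0.262, 0.965, -0.003], [0.965, -0.262, -0.001], [-0.002, -0.002, -1.0]]
force: [0.1, 1.0, -1.4]
gripper_width: 0.009
t: 9.15
tool_pos: [0.5494, 0.2826, 0.1199]
tool_rot: [[0.262, 0.965, -0.003], [0.965, -0.262, -0.001], [-0.002, -0.002, -1.0]]
force: [0.4, 0.8, -1.8]
gripper_width: 0.0088
```

```bash
python3 -m jog '[[0,0,0.008,0,0,0],[0,0,0.008,0,0,0],[0,0,0.006,0,0,0],[0,0,0,0,0,0]]'
python3 -m jog '[[0,0,0.003,0,0,0],[0,0,0.002,0,0,0],[0,0,0,0,0,0]]'
```

```text
t: 9.55
tool_pos: [0.5493, 0.2826, 0.0976]
tool_rot: [[0.262, 0.965, -0.003], [0.965, -0.262, -0.001], [-0.002, -0.002, -1.0]]
force: [0.0, 0.6, -1.5]
gripper_width: 0.0086
t: 9.85
tool_pos: [0.5495, 0.2826, 0.0938]
tool_rot: [[0.262, 0.965, -0.002], [0.965, -0.262, -0.001], [-0.001, -0.002, -1.0]]
force: [0.1, -0.6, -2.0]
gripper_width: 0.0088
```

```bash
python3 -m jog '[[0,0,0.002,0,0,0],[0,0,0.002,0,0,0],[0,0,0,0,0,0]]'
python3 -m jog '[[0,0,0.002,0,0,0],[0,0,0,0,0,0]]'
```

```text
t: 10.15
tool_pos: [0.5498, 0.2828, 0.0935]
tool_rot: [[0.262, 0.965, -0.0], [0.965, -0.262, -0.001], [-0.001, 0.0, -1.0]]
force: [-3.7, -2.2, 15.9]
gripper_width: 0.0088
t: 10.35
tool_pos: [0.55, 0.2829, 0.0934]
tool_rot: [[0.262, 0.965, 0.001], [0.965, -0.262, -0.001], [-0.001, 0.001, -1.0]]
force: [-6.5, -3.9, 26.2]
gripper_width: 0.0089
```

```bash
python3 -m jog '[[0,0,-0.003,0,0,0],[0,0,-0.001,0,0,0],[0,0,0,0,0,0]]'
python3 -m jog '[[0,0,0,0,0,0],[0,0,0,0,0,0],[0,0,0,0,0,0],[0,0,0,0,0,0],[0,0,0,0,0,0]]' 0
python3 -m jog '[[0,0,0,0,0,0]]'
```

```text
t: 10.65
tool_pos: [0.5498, 0.2827, 0.0935]
tool_rot: [[0.262, 0.965, -0.001], [0.965, -0.262, -0.001], [-0.001, -0.0, -1.0]]
force: [-1.5, -1.0, 9.2]
gripper_width: 0.0089
t: 11.15
tool_pos: [0.5494, 0.2825, 0.0914]
tool_rot: [[0.262, 0.965, -0.002], [0.965, -0.262, -0.001], [-0.002, -0.002, -1.0]]
force: [0.4, -0.1, -0.1]
gripper_width: 0.0799
t: 11.25
tool_pos: [0.5495, 0.2825, 0.0916]
tool_rot: [[0.262, 0.965, -0.002], [0.965, -0.262, -0.001], [-0.002, -0.002, -1.0]]
force: [-0.7, -0.6, -0.9]
gripper_width: 0.0851
```

```bash
python3 -m jog '[[0,0,-0.02,0,0,0],[0,0,-0.04,0,0,0],[0,0,-0.045,0,0,0],[0,0,-0.045,0,0,0],[0,0,0,0,0,0]]'
python3 -m jog '[[0,0,0,0,0,0]]'
python3 - <<'E'
from h import *
st()
for n in("wrist","scene"):
    c=cam(n); im=viewer.snapshot(n); cv2.imwrite(f'pics/{n}6.png',im)
    q=spotter.trace('key',n); print(n,[(round(a['p'],2),np.round(a['bbox'],1)) for a in q])
    if n=='wrist': np.savez('w6.npz',K=c[0],r=c[1],t=c[2],im=im)
    # predicted key top corners if seated
    print(np.round(proj(c,box(.5505,.283,np.radians(-15.3),.01,.046,.06,.12)),1).tolist())
E
```

```text
t: 11.75
tool_pos: [0.5531, 0.2854, 0.2494]
tool_rot: [[0.262, 0.965, 0.011], [0.965, -0.262, 0.007], [0.01, 0.009, -1.0]]
force: [-0.0, 0.6, -0.5]
gripper_width: 0.0853
t: 11.85
tool_pos: [0.5502, 0.283, 0.2431]
tool_rot: [[0.262, 0.965, 0.001], [0.965, -0.262, 0.0], [0.0, 0.001, -1.0]]
force: [0.3, 0.5, -1.2]
gripper_width: 0.0853
t 11.85 p [0.5502 0.283  0.2431] f [ 0.3  0.5 -1.2] w 0.0853
[[0.262, 0.965, 0.001], [0.965, -0.262, 0.0], [0.0, 0.001, -1.0]] q [-17.2  33.  -20.4  85.8  12.2  63.4 -55.2]
wrist [(0.93, array([318.4, 182.9,   8.5,  53.1]))]
[[311.3, 194.3], [310.2, 211.9], [311.1, 156.8], [310.0, 167.4], [319.4, 194.3], [320.1, 211.9], [319.7, 156.8], [320.4, 167.4]]
scene [(0.8, array([389.2, 218.8,  18.7,  28.4]))]
[[378.9, 223.2], [380.8, 206.8], [396.3, 230.1], [398.8, 213.6], [377.2, 225.9], [379.0, 209.5], [394.6, 232.9], [397.1, 216.5]]
```

View pics/wrist6.png

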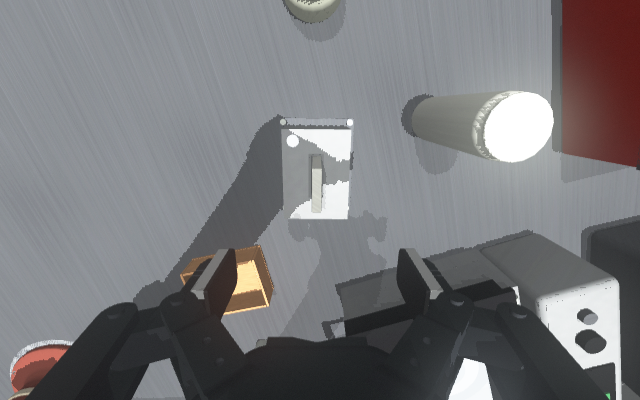

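View pics/scene6.png

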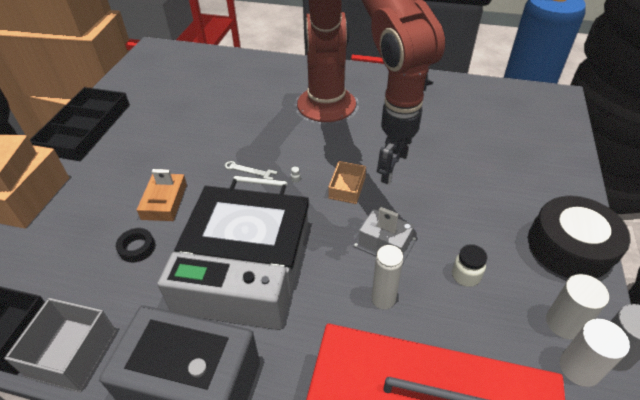

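```bash
python3 - <<'E'
from h import *
rows([.46,-.06,.27],down(4.3),n=9)
E
```

```text
[[-0.0393,0.0004,-0.0032,-0.001,0.0,-0.038],[-0.0393,-0.0011,-0.0032,-0.001,0.0,-0.038],[-0.0392,-0.0026,-0.0032,-0.001,0.0,-0.038],[-0.0391,-0.0041,-0.0032,-0.001,0.0,-0.038],[-0.0389,-0.0055,-0.0032,-0.001,0.0,-0.038]]
[[-0.0386,-0.007,-0.0032,-0.001,0.0,-0.038],[-0.0383,-0.0085,-0.0032,-0.001,0.0,-0.038],[-0.038,-0.0099,-0.0032,-0.001,0.0,-0.038],[-0.0376,-0.0114,-0.0032,-0.001,0.0,-0.038]]
```

```bash
python3 -m jog '[[-0.03,0.0005,-0.003,0,0,-0.038],[-0.0393,-0.001,-0.003,0,0,-0.038],[-0.039,-0.0025,-0.003,0,0,-0.038],[-0.039,-0.004,-0.003,0,0,-0.038],[-0.039,-0.0055,-0.003,0,0,-0.038]]'
python3 -m jog '[[-0.0385,-0.007,-0.003,0,0,-0.038],[-0.038,-0.0085,-0.003,0,0,-0.038],[-0.038,-0.01,-0.003,0,0,-0.038],[-0.0375,-0.0115,-0.003,0,0,-0.038],[-0.01,0,0,0,0,0]]'
python3 -m jog '[[0,0,0,0,0,0],[0,0,0,0,0,0],[0,0,0,0,0,0]]'
python3 - <<'E'
from h import *
st()
c=cam('wrist'); im=viewer.snapshot('wrist'); ov=im.copy()
q=spotter.trace('guard_bar','wrist'); print([(round(a['p'],2),np.round(a['bbox'],1)) for a in q])
if q: cs,_=cv2.findContours(q[0]['mask'].astype(np.uint8),0,2); cv2.drawContours(ov,cs,-1,(0,0,255),1)
cv2.imwrite('pics/wrist7.png',ov)
np.savez('w7.npz',K=c[0],r=c[1],t=c[2],im=im)
E
```

```text
t: 12.55
tool_pos: [0.5021, 0.0999, 0.2559]
tool_rot: [[0.073, 0.997, -0.004], [0.997, -0.073, -0.002], [-0.002, -0.004, -1.0]]
force: [0.2, -0.5, -0.2]
gripper_width: 0.0853
t: 13.05
tool_pos: [0.4622, -0.0652, 0.2683]
tool_rot: [[-0.069, 0.998, -0.005], [0.998, 0.069, -0.004], [-0.003, -0.006, -1.0]]
force: [-0.5, -0.3, -0.3]
gripper_width: 0.0855
t: 13.35
tool_pos: [0.4645, -0.0576, 0.2689]
tool_rot: [[-0.081, 0.997, -0.002], [0.997, 0.081, 0.0], [0.001, -0.002, -1.0]]
force: [-0.7, 0.9, 1.1]
gripper_width: 0.0853
t 13.35 p [ 0.4645 -0.0576  0.2689] f [-0.7  0.9  1.1] w 0.0853
[[-0.081, 0.997, -0.002], [0.997, 0.081, 0.0], [0.001, -0.002, -1.0]] q [ 23.   18.3 -24.8 106.5   9.   57.3  -0.9]
[(0.67, array([370.1, 176.8,  53.2, 126.6]))]
```

View pics/wrist7.png

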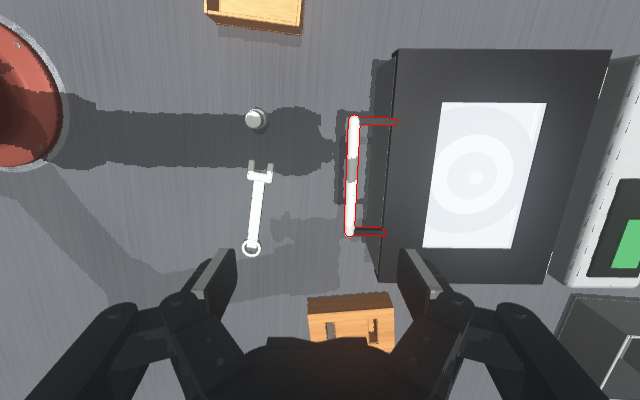

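```bash
python3 - <<'E'
from h import *
D=np.load('w7.npz'); c=(D['K'],D['r'],D['t']); im=D['im']
cv2.imwrite('pics/w7z.png',cv2.resize(im[40:290,330:420],(216*1,600),interpolation=cv2.INTER_CUBIC) if 0 else cv2.resize(im[100:250,330:410],(320*1,600),interpolation=cv2.INTER_CUBIC))
g=im.min(2); m=np.zeros_like(g); m[112:240,342:362]=(g[112:240,342:362]>120)
rows_=[]
for r in range(118,232,2):
    xs=np.where(m[r])[0]
    if len(xs)>3: rows_.append(((xs.min()+xs.max())/2,r,len(xs)))
A=np.array(rows_); k=np.polyfit(A[:,1],A[:,0],1); print(k,np.median(A[:,2]))
for r in(114.5,236,175): print(np.round(unproj(c,(np.polyval(k,r),r),.102),4))
a=unproj(c,(np.polyval(k,115),115),.102);b=unproj(c,(np.polyval(k,235),235),.102); print('yaw',np.degrees(np.arctan2(-(a-b)[0],(a-b)[1])))
# model check: balancer from bar
t=cam('top'); s=cam('scene')
im2=viewer.snapshot('top'); cv2.imwrite('pics/top7z.png',cv2.resize(im2[190:235,330:420],(720,360),interpolation=cv2.INTER_CUBIC))
E
```

```text
[-2.69963702e-02  3.57416667e+02] 15.0
[0.5    0.0162 0.102 ]
[ 0.5135 -0.1255  0.102 ]
[ 0.5062 -0.0495  0.102 ]
yaw 5.428190815790673
```

View pics/w7z.png

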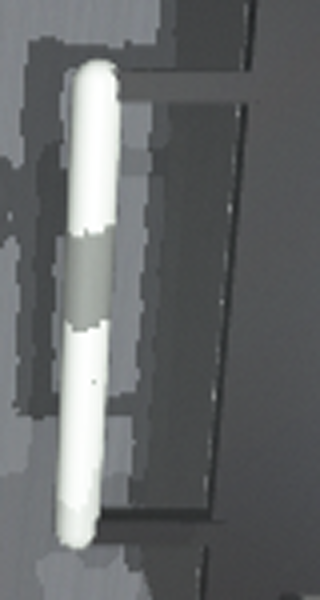

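View pics/top7z.png

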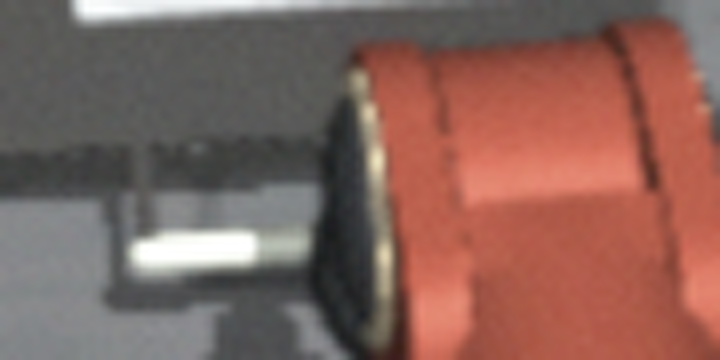

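```bash
python3 - <<'E'
from h import *
D=np.load('masks.npz'); im=D['top_im']; c=cam('top')
cv2.imwrite('pics/t0z.png',cv2.resize(im[195:235,330:420],(720,320),interpolation=cv2.INTER_CUBIC))
g=im.min(2).astype(int); m=np.zeros(g.shape,bool); m[214:230,340:400]=g[214:230,340:400]>150
P=[]
for x in range(340,400):
    ys=np.where(m[:,x])[0]
    if len(ys)>1: w=g[ys,x]; P.append((x,(ys*w).sum()/w.sum(),len(ys)))
P=np.array(P); print(P[0],P[-1]); k=np.polyfit(P[:,0],P[:,1],1)
a,b=[unproj(c,(x,np.polyval(k,x)),.105) for x in(P[0,0]-.5,P[-1,0]+.5)]; print(a,b,(a+b)/2,'yaw',np.degrees(np.arctan2(-(a-b)[0],(a-b)[1])))
s=D['scene_im']; cv2.imwrite('pics/s0z.png',cv2.resize(s[165:200,220:300],(720,315),interpolation=cv2.INTER_CUBIC))
E
```

```text
[346.         221.01960784   3.        ] [393.         218.04778157   3.        ]
[0.49912142 0.01682055 0.105     ] [ 0.50970642 -0.12724996  0.105     ] [ 0.50441392 -0.05521471  0.105     ] yaw 4.2020266337854695
```

View pics/t0z.png

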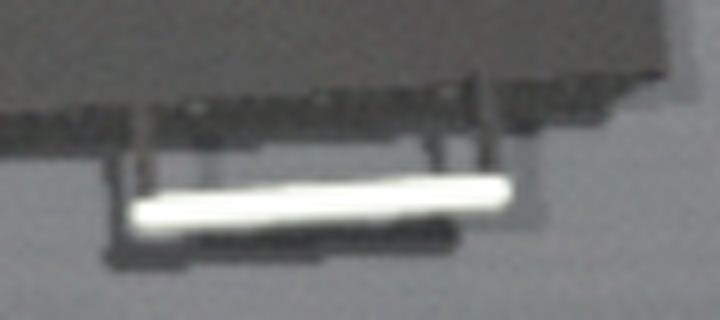

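View pics/s0z.png

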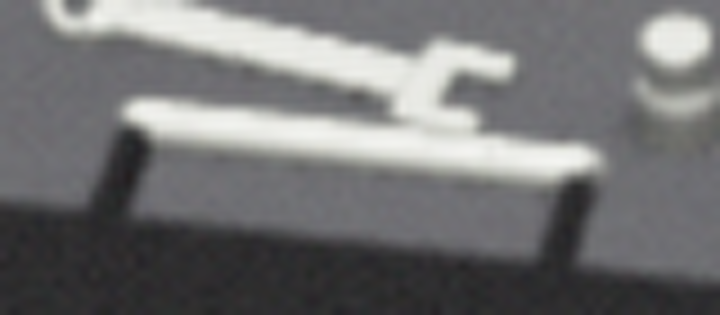

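```bash
python3 - <<'E'
from h import *
rows([.4645,-.0578,.23],down(4.5,-35),n=5)
E
```

```text
[[0.0001,0.0,0.0078,-0.123,-0.0,0.0],[0.0001,-0.0009,0.0078,-0.123,-0.0,0.0],[0.0001,-0.0019,0.0076,-0.123,-0.0,0.0],[0.0001,-0.0028,0.0073,-0.123,-0.0,0.0],[0.0001,-0.0036,0.0069,-0.123,-0.0,0.0]]
```

```bash
python3 -m jog '[[0,0,0.008,-0.123,0,0],[0,-0.001,0.008,-0.123,0,0],[0,-0.002,0.0075,-0.123,0,0],[0,-0.003,0.0075,-0.123,0,0],[0,-0.0035,0.007,-0.123,0,0]]' 0.5
python3 -m jog '[[0,0,0,0,0,0],[0,0,0,0,0,0],[0,0,0,0,0,0]]'
python3 - <<'E'
from h import *
st(); R=down(4.5,-35); b=np.array([.505,-.055,.102]); print(R[:,2]); rows(b-.065*R[:,2],R,n=3)
E
```

```text
t: 14.0
tool_pos: [0.463, -0.0597, 0.2366]
tool_rot: [[-0.082, 0.822, 0.563], [0.997, 0.067, 0.047], [0.001, 0.565, -0.825]]
force: [39.8, -3.4, 21.0]
gripper_width: 0.0425
t: 14.3
tool_pos: [0.468, -0.0608, 0.2393]
tool_rot: [[-0.08, 0.818, 0.57], [0.997, 0.065, 0.046], [0.0, 0.571, -0.821]]
force: [0.6, -0.6, -0.3]
gripper_width: 0.0427
t 14.3 p [ 0.468  -0.0608  0.2393] f [ 0.6 -0.6 -0.3] w 0.0427
[[-0.08, 0.818, 0.57], [0.997, 0.065, 0.046], [0.0, 0.571, -0.821]] q [ 40.   11.8 -35.3 135.3   1.5   0.8  10.4]
[ 0.57180829  0.04500229 -0.81915204]
[[0.0009,-0.016,0.023,-0.001,-0.0,0.0],[0.0009,-0.016,0.023,-0.001,-0.0,0.0],[0.001,-0.0161,0.023,-0.001,-0.0,0.0]]
```

```bash
python3 - <<'E'
from h import *
R=down(4.5,-15); b=np.array([.505,-.055,.102]); print(b-.075*R[:,2]); rows(b-.075*R[:,2],R,n=4); print(R.tolist())
E
```

```text
[ 0.48564841 -0.056523    0.17444444]
[[0.0007,-0.0056,0.0159,0.087,-0.0,0.0],[0.0007,-0.0042,0.0163,0.087,-0.0,0.0],[0.0007,-0.0028,0.0166,0.087,-0.0,0.0],[0.0007,-0.0013,0.0167,0.087,-0.0,0.0]]
[[-0.07845909572784494, 0.9629481993280664, 0.2580211923629592], [0.996917333733128, 0.07578566687081173, 0.020306708235888093], [0.0, 0.25881904510252074, -0.9659258262890682]]
```

```bash
python3 -m jog '[[0.0007,-0.0056,0.016,0.087,0,0],[0.0007,-0.004,0.016,0.087,0,0],[0.0007,-0.003,0.0165,0.087,0,0],[0.0007,-0.0015,0.0165,0.087,0,0],[0,0,0,0,0,0]]' 0.65
python3 -m jog '[[0,0,0,0,0,0],[0,0,0,0,0,0]]'
python3 - <<'E'
from h import *
st(); R=down(4.5,-15); b=np.array([.505,-.055,.102]); rows(b-.075*R[:,2],R,n=1)
c=cam('wrist'); im=viewer.snapshot('wrist'); cv2.imwrite('pics/wrist8.png',im); np.savez('w8.npz',K=c[0],r=c[1],t=c[2],im=im)
E
```

```text
t: 14.8
tool_pos: [0.4872, -0.0548, 0.1733]
tool_rot: [[-0.083, 0.963, 0.256], [0.997, 0.08, 0.022], [0.001, 0.257, -0.966]]
force: [0.8, 0.4, 1.1]
gripper_width: 0.0299
t: 15.0
tool_pos: [0.4819, -0.0567, 0.1735]
tool_rot: [[-0.079, 0.964, 0.253], [0.997, 0.076, 0.021], [0.001, 0.254, -0.967]]
force: [0.7, 0.2, 0.7]
gripper_width: 0.03
t 15.0 p [ 0.4819 -0.0567  0.1735] f [0.7 0.2 0.7] w 0.03
[[-0.079, 0.964, 0.253], [0.997, 0.076, 0.021], [0.001, 0.254, -0.967]] q [ 15.2  20.8 -12.4 123.6   5.8  21.6   3.5]
[[-0.0002,0.0039,0.0,-0.005,-0.001,0.0]]
```

View pics/wrist8.png

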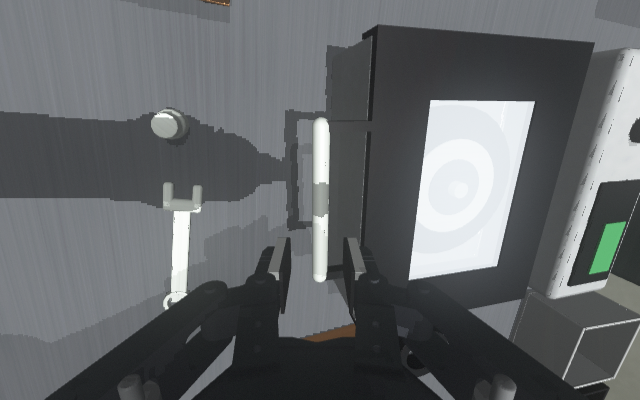

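```bash
python3 - <<'E'
from h import *
D=np.load('w8.npz'); c=(D['K'],D['r'],D['t']); im=D['im']
g=im.min(2); k=[]
for r in range(122,278,2):
    xs=np.where(g[r,308:332]>110)[0]+308
    if len(xs)>5: k.append((r,(xs.min()+xs.max())/2,len(xs)))
k=np.array(k); q=np.polyfit(k[:,0],k[:,1],1); print(q,k[::10])
a,b=[unproj(c,(np.polyval(q,r),r),.102) for r in(118,281)]; print(a,b,(a+b)/2,np.degrees(np.arctan2(-(a-b)[0],(a-b)[1])))
for d in(0.,-.003,.003):
  print(d,np.round(proj(c,[[.505+d,-.055,.102],[.505+d+.0049,-.055-.0623,.102]]),1))
s=bot.state(); R=np.array(s['tool_rot']); p=np.array(s['tool_pos']); bb=(a+b)/2
print('bar in tool',R.T@(bb-p),'alt',R.T@(np.array([.505,-.055,.102])-p))
E
```

```text
[-2.71880019e-03  3.18848734e+02] [[122.  317.5  20. ]
 [142.  318.5  22. ]
 [162.  318.5  22. ]
 [182.  318.   20. ]
 [202.  318.   20. ]
 [222.  320.   15. ]
 [242.  319.   16. ]
 [262.  317.5  19. ]]
[0.49783358 0.0153112  0.102     ] [ 0.50896283 -0.12616887  0.102     ] [ 0.50339821 -0.05542883  0.102     ] 4.497797316852519
0.0 [[320.2 206.7]
 [319.9 272.3]]
-0.003 [[316.7 206.7]
 [316.6 272.6]]
0.003 [[323.7 206.6]
 [323.1 272.1]]
bar in tool [-0.00025108  0.00299944  0.07472096] alt [5.09142218e-05 4.57652537e-03 7.51347794e-02]
```

```bash
python3 -m jog '[[0,0.0045,0.02,-0.004,0,0],[0,0,0.02,0,0,0],[0,0,0.015,0,0,0],[0,0,0,0,0,0]]'
python3 -m jog '[[0,0,0,0,0,0]]'
python3 - <<'E'
from h import *
st(); s=bot.state(); R=np.array(s['tool_rot']); p=np.array(s['tool_pos']); print('bar in tool',R.T@(np.array([.505,-.055,.102])-p))
im=viewer.snapshot('wrist'); cv2.imwrite('pics/wrist9.png',im)
E
```

```text
t: 15.45
tool_pos: [0.4992, -0.0557, 0.1199]
tool_rot: [[-0.078, 0.964, 0.253], [0.997, 0.075, 0.022], [0.002, 0.254, -0.967]]
force: [0.3, 0.3, -0.5]
gripper_width: 0.03
t: 15.55
tool_pos: [0.5, -0.0557, 0.1215]
tool_rot: [[-0.078, 0.964, 0.256], [0.997, 0.075, 0.021], [0.001, 0.257, -0.967]]
force: [-0.1, -0.4, -0.5]
gripper_width: 0.03
t 15.55 p [ 0.5    -0.0557  0.1215] f [-0.1 -0.4 -0.5] w 0.03
[[-0.078, 0.964, 0.256], [0.997, 0.075, 0.021], [0.001, 0.257, -0.967]] q [ 12.1  27.3  -9.3 124.6   8.   13.8   1.3]
bar in tool [ 0.00032278 -0.00013029  0.02010432]
```

View pics/wrist9.png

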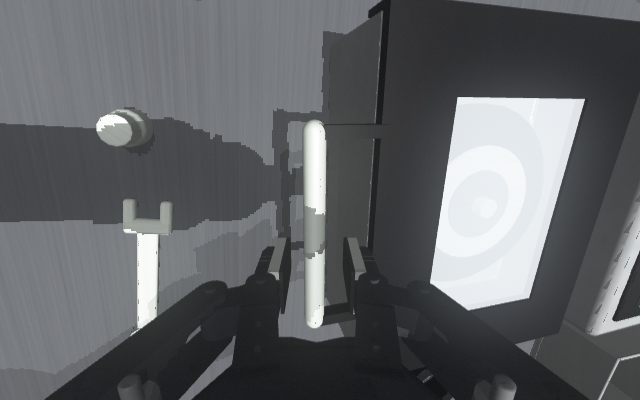

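```bash
python3 -m jog '[[0,0,0.015,0,0,0],[0,0,0.015,0,0,0],[0,0,0.006,0,0,0],[0,0,0,0,0,0],[0,0,0,0,0,0]]'
python3 -m jog '[[0,0,0,0,0,0],[0,0,0,0,0,0],[0,0,0,0,0,0],[0,0,0,0,0,0]]' 1
python3 - <<'E'
from h import *
st(); s=bot.state(); R=np.array(s['tool_rot']); p=np.array(s['tool_pos']); print('bar in tool',R.T@(np.array([.505,-.055,.102])-p))
im=viewer.snapshot('wrist'); cv2.imwrite('pics/wrist10.png',im)
E
```

```text
t: 16.1
tool_pos: [0.5097, -0.0547, 0.0868]
tool_rot: [[-0.078, 0.963, 0.256], [0.997, 0.075, 0.021], [0.001, 0.257, -0.966]]
force: [0.3, -0.3, 0.4]
gripper_width: 0.0301
t: 16.5
tool_pos: [0.5076, -0.0549, 0.0857]
tool_rot: [[-0.078, 0.965, 0.252], [0.997, 0.075, 0.021], [0.001, 0.253, -0.968]]
force: [-5.7, -0.3, 1.8]
gripper_width: 0.0119
t 16.5 p [ 0.5076 -0.0549  0.0857] f [-5.7 -0.3  1.8] w 0.0119
[[-0.078, 0.965, 0.252], [0.997, 0.075, 0.021], [0.001, 0.253, -0.968]] q [ 10.2  31.7  -7.1 125.1   8.8   9.    0.5]
bar in tool [ 0.00012613  0.00157588 -0.01639724]
```

View pics/wrist10.png

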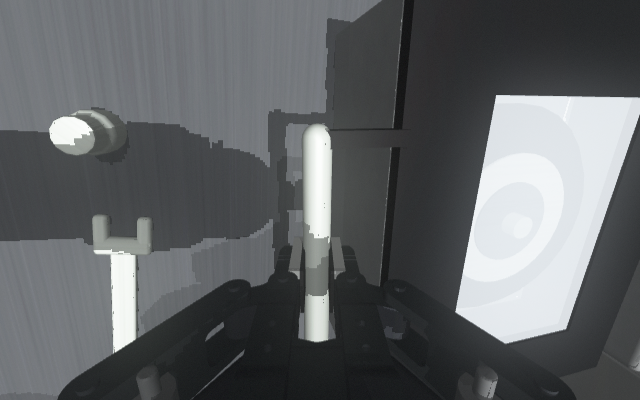

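```bash
cat > arc.py <<'E'
from h import *
psi=4.5; b=np.array([np.cos(np.radians(psi)),np.sin(np.radians(psi)),0]); up=np.array([0,0,1.])
bar0=np.array([.5035,-.0552,.1016]); hinge=bar0+.25*b
def pose(th,a): 
    R=down(psi,a); return hinge+.25*(-np.cos(np.radians(th))*b+np.sin(np.radians(th))*up)+.0164*R[:,2],R
def theta(p,R):
    v=p-.0164*R[:,2]-hinge; return np.degrees(np.arctan2(v[2],-v@b)),np.linalg.norm([v@b,v[2]])
E
python3 - <<'E'
from arc import *
N=20; p,R=pose(0,-15)
for i in range(1,N+1):
    p2,R2=pose(50*i/N,-15+40*i/N); d=R.T@(p2-p); w=Ro.from_matrix(R.T@R2).as_rotvec()
    print(np.round(d,4).tolist(),np.round(w,3).tolist()); p,R=p2,R2
s=bot.state(); print(theta(np.array(s['tool_pos']),np.array(s['tool_rot'])))
E
```

```text
[-0.0, 0.0025, -0.0105] [0.035, 0.0, 0.0]
[0.0, 0.0026, -0.0105] [0.035, -0.0, 0.0]
[-0.0, 0.0027, -0.0104] [0.035, 0.0, 0.0]
[0.0, 0.0028, -0.0104] [0.035, 0.0, -0.0]
[0.0, 0.0028, -0.0104] [0.035, -0.0, 0.0]
[-0.0, 0.0029, -0.0103] [0.035, -0.0, 0.0]
[0.0, 0.003, -0.0103] [0.035, -0.0, -0.0]
[-0.0, 0.0031, -0.0103] [0.035, -0.0, 0.0]
[-0.0, 0.0032, -0.0102] [0.035, -0.0, 0.0]
[0.0, 0.0033, -0.0102] [0.035, -0.0, -0.0]
[-0.0, 0.0034, -0.0102] [0.035, -0.0, -0.0]
[-0.0, 0.0035, -0.0101] [0.035, 0.0, 0.0]
[-0.0, 0.0036, -0.0101] [0.035, 0.0, -0.0]
[0.0, 0.0036, -0.0101] [0.035, -0.0, -0.0]
[-0.0, 0.0037, -0.01] [0.035, 0.0, -0.0]
[-0.0, 0.0038, -0.01] [0.035, 0.0, 0.0]
[0.0, 0.0039, -0.01] [0.035, -0.0, -0.0]
[-0.0, 0.004, -0.0099] [0.035, -0.0, -0.0]
[0.0, 0.0041, -0.0099] [0.035, -0.0, 0.0]
[0.0, 0.0042, -0.0098] [0.035, -0.0, 0.0]
(np.float64(-0.008973102968845499), np.float64(0.25002602776097044))
```

```bash
python3 - <<'E'
from h import *
im=viewer.snapshot('scene'); c=cam('scene'); z=cv2.resize(im[190:260,350:430],(800,700),interpolation=cv2.INTER_CUBIC)[:600]
def dr(P,col):
    for a in P:
        u=(proj(c,a)[0]+.5-[350,190])*10; cv2.circle(z,tuple(int(v) for v in u),4,col,1)
B=box(.5505,.283,np.radians(-15.3),.01,.046,.06,.12)
dr(B,(0,0,255)); dr(box(.5505,.283,np.radians(-15.3),.08,.11,.0,.06),(0,255,0))
cv2.imwrite('pics/s11.png',z)
E
```

```text
(no output)
```

View pics/s11.png

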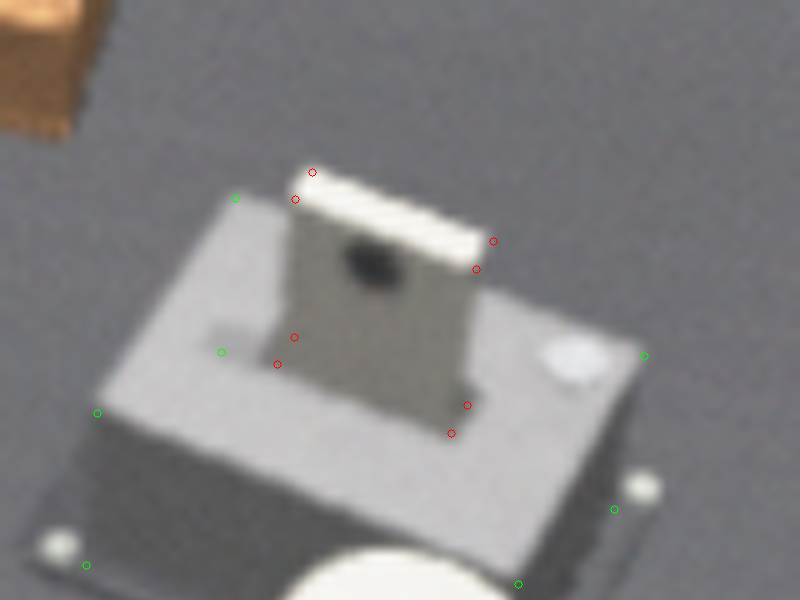

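The key is seated: its top edge matches the seated model to within a pixel. Next I raise the guard.

```bash
python3 -m jog '[[0,0.0012,-0.005,0.018,0,0],[0,0.0026,-0.0105,0.035,0,0],[0,0.0027,-0.0105,0.035,0,0],[0,0.0028,-0.0105,0.035,0,0]]'
python3 - <<'E'
from arc import *
s=bot.state(); st(); print(theta(np.array(s['tool_pos']),np.array(s['tool_rot'])))
E
```

```text
t: 17.0
tool_pos: [0.5089, -0.0548, 0.123]
tool_rot: [[-0.078, 0.989, 0.129], [0.997, 0.077, 0.012], [0.002, 0.129, -0.992]]
force: [-3.0, -0.4, -5.4]
gripper_width: 0.012
t 17.0 p [ 0.5089 -0.0548  0.123 ] f [-3.  -0.4 -5.4] w 0.012
[[-0.078, 0.989, 0.129], [0.997, 0.077, 0.012], [0.002, 0.129, -0.992]] q [ 10.8  29.3  -9.1 117.3   7.5  26.6   1.1]
(np.float64(8.683093210106797), np.float64(0.2496018321877096))
```

```bash
python3 -m jog '[[0,0.0029,-0.0104,0.035,0,0],[0,0.003,-0.0103,0.035,0,0],[0,0.003,-0.0103,0.035,0,0],[0,0.0031,-0.0103,0.035,0,0],[0,0.0032,-0.0102,0.035,0,0]]'
python3 -m jog '[[0,0.0033,-0.0102,0.035,0,0],[0,0.0034,-0.0102,0.035,0,0],[0,0.0035,-0.0101,0.035,0,0],[0,0.0036,-0.0101,0.035,0,0]]'
python3 - <<'E'
from arc import *
s=bot.state(); st(); print(theta(np.array(s['tool_pos']),np.array(s['tool_rot'])))
E
```

```text
t: 17.5
tool_pos: [0.5204, -0.054, 0.175]
tool_rot: [[-0.078, 0.996, -0.046], [0.997, 0.078, -0.002], [0.002, -0.046, -0.999]]
force: [-0.5, -1.3, -5.8]
gripper_width: 0.0117
t: 17.9
tool_pos: [0.5377, -0.0527, 0.2145]
tool_rot: [[-0.078, 0.98, -0.185], [0.997, 0.077, -0.013], [0.002, -0.186, -0.983]]
force: [-4.4, -1.1, -2.7]
gripper_width: 0.0118
t 17.9 p [ 0.5377 -0.0527  0.2145] f [-4.4 -1.1 -2.7] w 0.0118
[[-0.078, 0.98, -0.185], [0.997, 0.077, -0.013], [0.002, -0.186, -0.983]] q [ 8.2 31.8 -9.  92.4  6.  66.9  1.7]
(np.float64(31.241218266914327), np.float64(0.24869663696800678))
```

```bash
python3 -m jog '[[0,0.0036,-0.0101,0.035,0,0],[0,0.0037,-0.01,0.035,0,0],[0,0.0038,-0.01,0.035,0,0],[0,0.0039,-0.01,0.035,0,0],[0,0.004,-0.0099,0.035,0,0]]'
python3 -m jog '[[0,0.0041,-0.0099,0.035,0,0],[0,0.0042,-0.0098,0.035,0,0],[0,0.002,-0.0049,0.018,0,0],[0,0,0,0,0,0],[0,0,0,0,0,0]]'
python3 - <<'E'
from arc import *
s=bot.state(); st(); print(theta(np.array(s['tool_pos']),np.array(s['tool_rot'])))
for n in('scene','wrist','top'): cv2.imwrite(f'pics/{n}12.png',viewer.snapshot(n))
E
```

```text
t: 18.4
tool_pos: [0.5682, -0.0505, 0.2581]
tool_rot: [[-0.078, 0.932, -0.354], [0.997, 0.074, -0.027], [0.001, -0.355, -0.935]]
force: [-5.4, -0.8, -2.5]
gripper_width: 0.0116
t: 18.9
tool_pos: [0.5876, -0.049, 0.2778]
tool_rot: [[-0.078, 0.898, -0.432], [0.997, 0.071, -0.033], [0.001, -0.433, -0.901]]
force: [-6.2, -0.6, 0.4]
gripper_width: 0.012
t 18.9 p [ 0.5876 -0.049   0.2778] f [-6.2 -0.6  0.4] w 0.012
[[-0.078, 0.898, -0.432], [0.997, 0.071, -0.033], [0.001, -0.433, -0.901]] q [ 4.9 41.8 -7.6 65.9  6.2 98.3  2.1]
(np.float64(50.29025372144576), np.float64(0.248266080292638))
```

View pics/scene12.png

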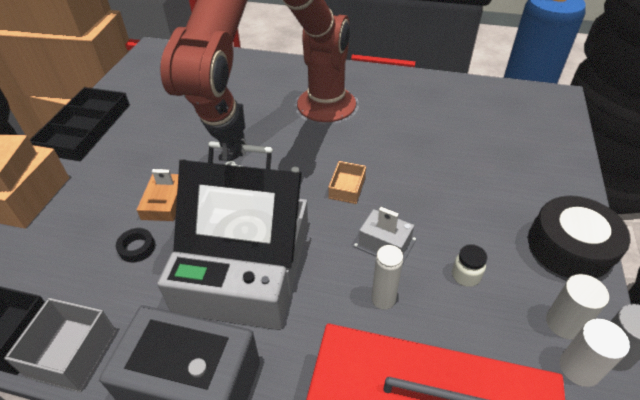

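View pics/wrist12.png

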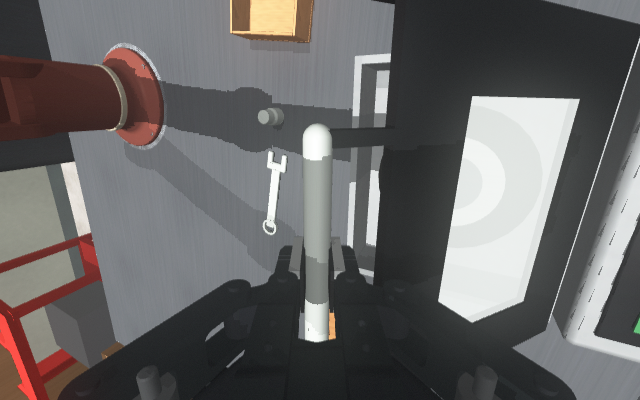

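```bash
python3 -m jog '[[0,0,0,0,0,0],[0,0,0,0,0,0],[0,0,0,0,0,0]]'
python3 - <<'E'
from arc import *
s=bot.state(); print(theta(np.array(s['tool_pos']),np.array(s['tool_rot'])))
im=viewer.snapshot('scene'); c=cam('scene'); z=cv2.resize(im[130:190,190:290],(800,480),interpolation=cv2.INTER_CUBIC)
n=np.cross(up,b)
for th,col in((45,(255,0,0)),(50,(0,255,0)),(55,(0,0,255))):
    q=pose(th,0)[0]+.0164*up
    for e in(-.071,.071):
        u=(proj(c,q+e*n)[0]+.5-[190,130])*8; cv2.circle(z,tuple(int(v) for v in u),4,col,-1)
cv2.imwrite('pics/s13.png',z)
E
```

```text
t: 19.35
tool_pos: [0.5875, -0.0491, 0.2777]
tool_rot: [[-0.078, 0.899, -0.432], [0.997, 0.071, -0.033], [0.001, -0.433, -0.901]]
force: [-5.1, -0.9, 1.8]
gripper_width: 0.0119
(np.float64(50.264808198983495), np.float64(0.24826779904846924))
```

View pics/s13.png

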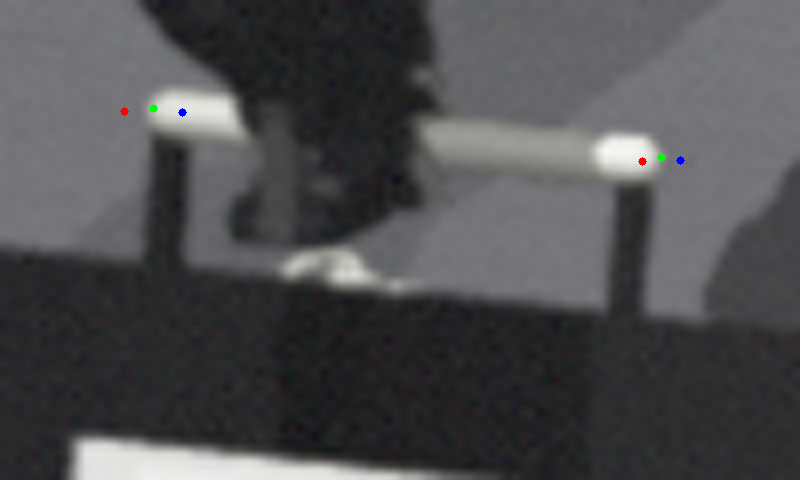

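The bar ends line up with the 50° prediction, and the arm is still and gripping.

```bash
python3 - <<'E'
from workcell import sign_off
print(sign_off())
E
```

```text
the job is handed in; nothing more can be done
None
```

The key is home in the interlock slot and released, and the guard is held open at about 50° with the gripper still closed on its bar. I handed the job in at about 19.4 s of the 64 s allowed; no verdict is reported.

**Key:** The floor stopped it with the TCP at 93.5 mm, where full seating should be. After release, the scene picture matched the seated model to about a pixel. The key detection box had read about 2 pixels high, but the zoomed picture did not bear that out.

**Guard:** The arm pose gave 50.3° at the last check, and it did not change over the final 0.3 s. In the scene picture the bar ends fall on the 50° prediction. The gripper read 11.9 mm on the 14 mm bar, and the tool felt about 5 N. The finger force on the bar itself cannot be read directly.

**Other things:** The gauge and the other loose items I could see looked unmoved in the last scene and wrist pictures. I did not measure their positions again.

**Something that went wrong:** My first tilt for approaching the bar (35°) ran joint 6 to its range limit and gave a brief reading of about 45 N at the wrist. That is below the 120 N wrist limit. I backed off and approached at 15° instead.

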